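Hang the rinsed measuring jug on the drip rack's free peg

ROBOT

A 7-joint arm with a two-finger parallel gripper is mounted at the origin on a cart in front of the work surface, level with it; the furniture and walls round the work are solid. World frame = base frame: x ahead of the robot, y to its left, z up, the work surface at z = 0. Lengths are in m, angles in rad, forces in N, time in s.
With the tool pointing down it reaches from about 0.35 to 0.775 m from the base axis. Payload 3.1 kg.
Tool frame: the origin (TCP) lies at the very end of the fingers, on their centre line; the grasp point (between the pads) lies 19 mm behind it; z points along the fingers, x is the direction in which the jaws open and shut, and the axes are right-handed (so a half turn about z gives the same grasp; the last joint's range is limited). The gripper opens to 85 mm and grips with 20 to 120 N. Pads are 22 mm wide; open, the fingers measure 114 mm over their backs; the gripper's body (76 mm by 85 mm) begins 54 mm behind the grasp point. The pads swing forward as they close: fully open they stand 13 mm farther back than shut.
Start: joints at [-1.168, 0.311, 0.014, 1.512, -0.004, 1.319, -0.027], TCP at [0.237, 0.497, 0.231] pointing down, gripper open.
Joint ranges: [-2.7, 2.7], [-0.3, 1.91], [-1.27, 1.3], [0.12, 2.57], [-1.44, 4.58], [0.2, 2.03], [-3.05, 3.05]. Speed limits (rad/s): [2.79, 2.79, 3.14, 3.14, 3.14, 3.14, 3.14].

INTERFACE

Orientations are given as a unit quaternion [w, x, y, z].
In Python, from cell import env, viewer, finder gives the robot as it stands.
- The arm moves only by the tool send_rows, never from a script. Its argument "plan" is a list of rows, each an object with "offset": the shift along the tool's x, y, z in m, a list of three; "angular": the turn, a rotation vector about the tool's x, y, z in rad, a list of three; "hand": the closure in counts, from 0 (fully open) to 255 (shut). A call has exactly 5 rows; each row shifts and turns the commanded pose from where the row before left it, along the tool's axes as they then stand; what a row does not reach is not made up. A row lasts 1/10 s, in which the tool goes at most 50 mm and 8.59 degrees, less where a joint would pass 70% of its speed; a pose out of reach is approached as far as the arm can. A call with a gripper value outside its range is refused whole. The fingers move at their own pace and stop on an object; "force" is the grip in N (left out, the last holds). Time passes only in rows, so rows that do not move let the fingers close, or fill a call up. It gives the time, the measured TCP pose, the force and the opening at its end, in the units of the state.
- env.observe(): the state, without advancing time (a new reading comes with each control period).
- viewer.read_camera(name): name is "scene" or "top" or "wrist"; returns the picture (420x560x3 uint8, red, green, blue); there is no depth.
- viewer.camera_params(name): a dict with "vfov" (degrees; the focal length in pixels is half the picture's height over the tangent of half this angle, whatever the lens; pixels are square), "cx", "cy" (the principal point, pixels), "dist_coeffs" ([k1, k2, p1, p2, k3] as OpenCV has them; the pictures are not rectified), "eye" and "orientation" of the camera in the world; the wrist camera has in their place "mount" (4x4, takes a point from camera to tool coordinates, whose origin is the TCP and whose axes are the tool frame's). Camera axes: x right, y up, looking along -z (the intrinsics and any distortion apply to the point x, -y, -z); pixel columns grow to the right and rows downward; lengths in m; the calibration is good to about 2 mm. A picture is of the moment at which its call begins: read the wrist's pose just before it. camera_params takes no time and is no camera call.
- env.hand_in(): hands the job in, once; it reports no verdict.
Trained networks look in the newest picture that a camera, given by its name, has taken for a name from the list of things; names that differ only in an ending like _2 or _b are one class to them, and where a whole thing is asked for, a point or a joint stands for the part that bears it (a point fixed in the world has none). Each returns a list of dicts, best first, with "score" (0 to 1); they miss things now and then, are a little off and sometimes report something else, mostly with a low value. They report only what shows in the picture. A call takes as long as a camera call. They do not tell look-alikes from the thing itself.
- finder.trace(camera, query): "pixels" (420x560 bool, what is visible of it) and "position" ([column, row] as shares, 0 to 1, of the picture: columns of its width, rows of its height, amid what is visible of it).
- finder.pinpoint(camera, query): "position" ([column, row] as shares, 0 to 1, of the picture: columns of its width, rows of its height: a listed point, or the origin of a listed thing).
The state is a dict: "time": time; "joints": joint angles; "dq": joint speeds; "joint_efforts": joint torques, N m; "tcp_pos": TCP position; "eef_rot": TCP orientation; "wrist_force": force on the tool from outside, world axes, zero at the start; "moment": the same for the moment, N m; "width": finger opening in m.
Only numpy, scipy, OpenCV 4.12 (cv2) and the standard library are available. Lean on these libraries where they do the work, as an engineer would, in place of code of your own. Each camera call takes 0.05 s, during which the arm holds its last target.

TASK

Hang the measuring jug that stands on the table by its handle on the free peg under the drip rack's wire shelf, so that it drains over the dish beside the jug that is already hanging there. Let go, wait until it hardly swings any more, and do not shift the other jug, the dish or the bowls drying on the shelf.

Things in the scene. Friction and masses are not known exactly. Their poses are not given: they have to be found in the camera images.
- jug: The jug to hang: white plastic beaker, upright on the table, handle roughly away from the robot. Round and tapered, 90 mm across at the rim, 70 mm at the foot, 102 mm tall, 55 to 100 g, open at the top. Origin on the underside; z up to the mouth, x to the handle; the round body's axis is at x = -9 mm, centre of mass at x = -6, z = 54 mm. Pouring lip at x = -60 mm.
- jug_rim_left (a point): Middle of the jug's wall at its left side, 7 mm below the rim (jug frame x = -9, y = 42, z = 95 mm); axes as the jug's. The wall is 4 mm thick and stands nearly upright (6 degrees out), so it can be pinched from above, one finger inside, one outside. The right side (y = -42 mm) is the same.
- jug_loop (a point): Point in the opening of the jug's handle, near its top outer corner (jug frame x = 48, y = 0, z = 78 mm), axes as the jug's. The handle is a closed loop in the x-z plane, 11 mm wide in y, out to x = 61 mm; its opening spans x = 34 to 51 and z = 38 to 81 mm. A jug hanging on a peg has the peg at this point and tips 66 degrees about its y: handle up, mouth to the rack's front.
- rack: Drip rack, fixed: grey tray (x -105 to 165, y -175 to 175 mm, 16 mm high) and a wire shelf jutting forward over the pegs from two uprights at the back (x = 152 mm). Origin on the table midway below the peg roots; x to its back, y to its left. Shelf y -145 to 145 mm, underside z = 274 mm, bowls on it to z = 342 mm. Its front bar is 60 mm in front of the pegs, so a gripper must lean back to reach in.
- hook_left: Left peg: round steel peg of the drip rack, 7 mm thick, on the rack's left side (rack y = +60 mm). Origin at its root, 205 mm above the table; its x axis runs out along it, sideways away from the rack's middle and rising 8 degrees, 55 mm to the centre of a red 10 mm ball end. A 7 mm drop wire goes straight up from the root to the shelf. The free peg is the one without a jug.
- hook_right: Right peg: round steel peg of the drip rack, 7 mm thick, on the rack's right side (rack y = -60 mm). Origin at its root, 205 mm above the table; its x axis runs out along it, sideways away from the rack's middle and rising 8 degrees, 55 mm to the centre of a red 10 mm ball end. A 7 mm drop wire goes straight up from the root to the shelf. The free peg is the one without a jug.
- hung_jug: A second, equal jug that already hangs by its handle on one of the two pegs, left or right: leave it alone. Same frame as the jug's; as it hangs, its origin lies about 52 mm behind and 75 mm below its peg and 25 mm out from the peg's root.
- drip_dish: Shallow pale bisque dish, 150 mm across and 24 mm high, on the rack's tray under the free peg; origin at the centre of its underside. Leave it there.
- pink_bowl: Pinkish bisque bowl, 110 mm across, 53 mm high, on the rack's shelf at the left; origin at the centre of its underside. Leave it there.
- green_bowl: Grey-green glazed bowl, 103 mm across, 47 mm high, on the rack's shelf at the right; origin at the centre of its underside. Leave it there.
Mind the look-alikes: they are no part of the job. What is shaped like the jug but orange, red or turquoise is not meant.

How it is judged:
By the outcome, as a careful person would: the job done as asked, in the order asked, and still so for the second after the job is handed in, with the robot touching nothing.
It also fails if it takes over 54 s, if anything falls off the work surface, if the arm or the gripper's body presses on something with over 40 N, if the wrist force passes 120 N, or if a joint passes its speed limit or range.

## Working session

There is one attempt and no reset: what is moved stays moved. The work goes in short steps, Python scripts to look and compute and a tool call to move; the robot and the scene stay as the last step left them, time stands still between calls to the robot, and variables do not carry over. Pictures are saved under pics/ and viewed, and the job is handed in when it is done.

Besides the shell and the picture viewer there is one more tool, called after ">>>" by a JSON object that holds its "name" and its "arguments". send_rows: Moves the arm, as the interface text tells. Its arguments: {"type":"object","properties":{"plan":{"type":"array","items":{"type":"object","properties":{"offset":{"type":"array","items":{"type":"number"}},"angular":{"type":"array","items":{"type":"number"}},"hand":{"type":"number"}}}},"force":{"type":"number"}},"required":["plan"]}

```bash
mkdir -p pics; ls; python3 - <<'E'
from cell import env,viewer,finder
import cv2
print(env.observe())
for n in ["scene","top","wrist"]:
    print(n,viewer.camera_params(n))
    im=viewer.read_camera(n); cv2.imwrite(f"pics/{n}0.png",im[:,:,::-1])
E
```

```text
pics
{'time': 0.0, 'joints': array([-1.16771289,  0.31179218,  0.01399515,  1.51308838, -0.00441425,
        1.31919784, -0.02724049]), 'dq': array([-0.00081439,  0.00021777, -0.00092697, -0.00182116, -0.00034705,
       -0.00049273, -0.00070593]), 'joint_efforts': array([-2.03431027e-04, -3.79922891e+01,  1.46137895e-01, -2.30585647e+01,
        1.24772234e-02,  1.38066063e-02, -1.54842036e-05]), 'tcp_pos': array([0.2363104 , 0.49582054, 0.23017193]), 'eef_rot': array([ 6.91664365e-04,  8.45645767e-01,  5.33743132e-01, -1.01398780e-03]), 'wrist_force': array([ 0.01593437, -0.85961325,  0.6187685 ]), 'moment': array([-0.05309825,  0.00223354, -0.02920572]), 'width': 0.08566585592769925}
scene {'vfov': 47.324920770098174, 'cx': 275.70502011045767, 'cy': 203.0262654208782, 'dist_coeffs': array([-0.00772038,  0.        ,  0.        ,  0.        ,  0.        ]), 'eye': array([-0.33490513, -0.8990138 ,  1.07171898]), 'orientation': array([ 0.82862256,  0.42011225, -0.17238471, -0.32737419])}
top {'vfov': 49.106913473126106, 'cx': 277.9200350978109, 'cy': 215.19843089119516, 'dist_coeffs': array([-0.05982141,  0.        ,  0.        ,  0.        ,  0.        ]), 'eye': array([ 0.22193409, -0.01572363,  1.6253524 ]), 'orientation': array([-0.69894639, -0.06609125,  0.06135963,  0.70946521])}
wrist {'vfov': 70.93058648384675, 'cx': 279.81969448186004, 'cy': 211.09326291000565, 'dist_coeffs': array([0.0169571, 0.       , 0.       , 0.       , 0.       ]), 'mount': array([[ 9.99999911e-01,  3.90975381e-04,  1.58446610e-04,
        -3.45970759e-04],
       [ 4.19032785e-04, -9.63993326e-01, -2.65926102e-01,
        -6.77259109e-02],
       [ 4.87709153e-05,  2.65926144e-01, -9.63993404e-01,
        -1.42971927e-01],
       [ 0.00000000e+00,  0.00000000e+00,  0.00000000e+00,
         1.00000000e+00]])}
```

View pics/scene0.png

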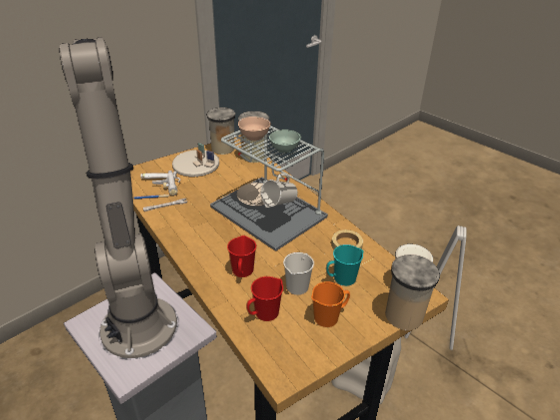

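View pics/top0.png

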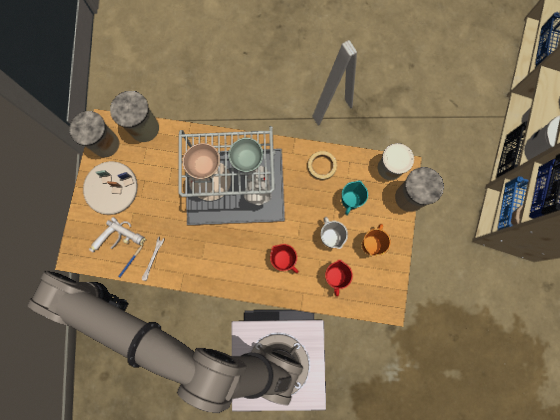

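View pics/wrist0.png

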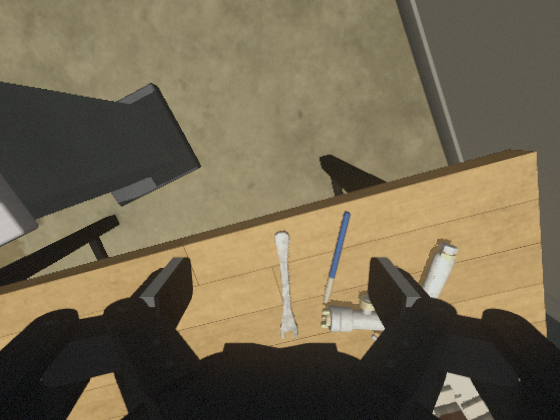

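```bash
cat > h.py <<'E'
import numpy as np, cv2
from scipy.spatial.transform import Rotation as R
from cell import env,viewer,finder
W,H=560,420
def q2R(q): return R.from_quat([q[1],q[2],q[3],q[0]]).as_matrix()
def cam(name,st=None):
    p=viewer.camera_params(name); f=H/2/np.tan(np.radians(p['vfov'])/2)
    K=np.array([[f,0,p['cx']],[0,f,p['cy']],[0,0,1]])
    if 'mount' in p:
        T=np.eye(4);T[:3,:3]=q2R(st['eef_rot']);T[:3,3]=st['tcp_pos'];M=T@np.array(p['mount'])
        Rc,e=M[:3,:3],M[:3,3]
    else: Rc,e=q2R(p['orientation']),np.array(p['eye'])
    return K,np.array(p['dist_coeffs']),Rc@np.diag([1,-1,-1]),e
def ray(c,uv):
    K,d,Rc,e=c
    n=cv2.undistortPoints(np.array(uv,float).reshape(-1,1,2),K,d).reshape(-1,2)[0]
    v=Rc@np.array([n[0],n[1],1]);return e,v/np.linalg.norm(v)
def proj(c,P):
    K,d,Rc,e=c
    P=(np.atleast_2d(P)-e)@Rc
    return cv2.projectPoints(P.reshape(-1,1,3),np.zeros(3),np.zeros(3),K,d)[0].reshape(-1,2)
def onz(c,uv,z):
    e,v=ray(c,uv);return e+v*(z-e[2])/v[2]
def tri(rays):
    A=np.zeros((3,3));b=np.zeros(3)
    for e,v in rays:
        M=np.eye(3)-np.outer(v,v);A+=M;b+=M@e
    x=np.linalg.solve(A,b);return x,[np.linalg.norm((np.eye(3)-np.outer(v,v))@(x-e)) for e,v in rays]
def px(d): return np.array(d['position'])*[W,H]
E
python3 - <<'E'
from h import *
import pickle
out={}
for n in ["scene","top"]:
    for q in ["jug","jug_rim_left","jug_loop","rack","hook_left","hook_right","hung_jug","drip_dish"]:
        r=finder.pinpoint(n,q); out[n,q]=[(d['score'],px(d)) for d in r]
        print(n,q,[(round(d['score'],2),px(d).round(1).tolist()) for d in r[:5]])
pickle.dump(out,open('d0.pkl','wb'))
print(env.observe()['time'])
E
```

```text
scene jug [(0.95, [264.8, 310.3]), (0.83, [344.0, 278.7]), (0.66, [298.6, 286.2]), (0.57, [328.6, 315.5]), (0.24, [273.4, 177.0])]
scene jug_rim_left [(0.94, [351.2, 265.6]), (0.92, [255.7, 248.6]), (0.85, [277.2, 302.2]), (0.85, [322.8, 285.4]), (0.76, [284.2, 260.0])]
scene jug_loop [(0.97, [250.7, 300.4]), (0.84, [329.6, 262.2]), (0.72, [303.0, 256.0]), (0.71, [239.6, 265.4]), (0.62, [345.5, 292.9])]
scene rack [(0.82, [263.2, 215.6])]
scene hook_left [(0.38, [248.3, 160.4])]
scene hook_right [(0.35, [276.8, 173.5])]
scene hung_jug [(0.69, [292.1, 193.3])]
scene drip_dish [(0.59, [255.8, 196.8])]
top jug [(0.97, [285.9, 262.6]), (0.92, [374.0, 242.4]), (0.88, [334.7, 280.3]), (0.8, [331.4, 235.1]), (0.58, [348.9, 201.1])]
top jug_rim_left [(0.85, [322.1, 237.6]), (0.85, [355.5, 277.5]), (0.74, [367.2, 240.4]), (0.71, [365.6, 196.8]), (0.65, [290.4, 247.7])]
top jug_loop [(0.97, [297.1, 267.6]), (0.91, [380.8, 225.3]), (0.83, [324.3, 219.1]), (0.77, [348.6, 212.0]), (0.66, [337.7, 292.8])]
top rack []
top hook_left [(0.6, [204.9, 182.3])]
top hook_right [(0.18, [235.1, 196.2])]
top hung_jug [(0.69, [257.4, 170.4])]
top drip_dish [(0.75, [208.3, 182.0])]
0.95
```

```bash
python3 - <<'E'
from h import *
import pickle
o=pickle.load(open('d0.pkl','rb'))
cs,ct=cam('scene'),cam('top')
for q,i,j in [("jug",2,3),("jug_rim_left",4,0),("jug_loop",2,2),("hook_left",0,0),("hook_right",0,0),("hung_jug",0,0),("drip_dish",0,0)]:
    x,r=tri([ray(cs,o['scene',q][i][1]),ray(ct,o['top',q][j][1])]);print(q,x.round(4),np.round(r,4))
print(onz(cs,o['scene','rack'][0][1],0),onz(cs,o['scene','drip_dish'][0][1],.018),onz(ct,o['top','drip_dish'][0][1],.018),onz(ct,o['top','jug'][3][1],0),onz(cs,o['scene','jug'][2][1],0))
im=cv2.imread('pics/scene0.png');a=im[95:255,195:335];cv2.imwrite('pics/s_crop.png',cv2.resize(a,None,fx=5,fy=3.75*4/3*1.0 if 0 else 3.7,interpolation=3) if 0 else cv2.resize(a,None,fx=3.7,fy=3.7,interpolation=2))
im=cv2.imread('pics/top0.png');a=im[115:235,165:305];cv2.imwrite('pics/t_crop.png',cv2.resize(a,None,fx=5,fy=5,interpolation=2))
E
```

```text
jug [ 0.4435 -0.1967 -0.0034] [0.0005 0.0005]
jug_rim_left [ 0.4218 -0.154   0.0909] [0.0016 0.0016]
jug_loop [ 0.4892 -0.1661  0.073 ] [0.0001 0.0001]
hook_left [0.5978 0.2214 0.1988] [0.0055 0.0055]
hook_right [0.5758 0.1018 0.2053] [0.0398 0.0398]
hung_jug [0.6578 0.0576 0.1133] [0.0043 0.0043]
drip_dish [0.6482 0.2416 0.0071] [0.005 0.005]
[0.600125   0.13909193 0.        ] [0.64260249 0.22765313 0.018     ] [0.64120907 0.24266784 0.018     ] [ 0.44341343 -0.19663044  0.        ] [ 0.44057628 -0.19864097  0.        ]
```

View pics/s_crop.png

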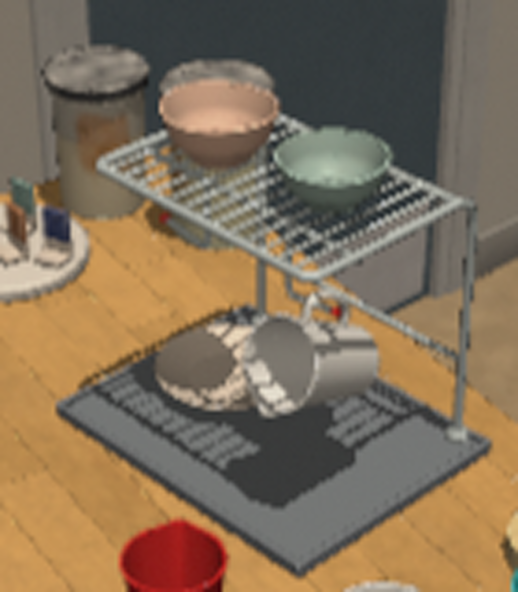

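View pics/t_crop.png

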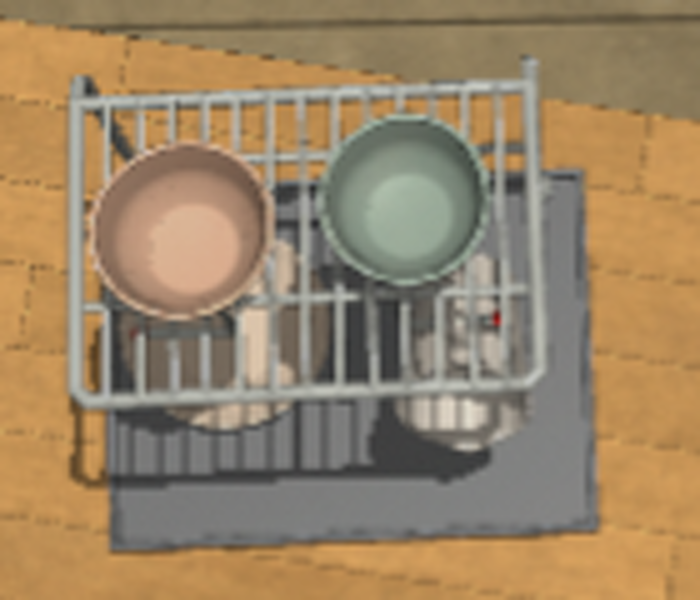

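```bash
python3 - <<'E'
from h import *
from scipy.optimize import least_squares
cs,ct=cam('scene'),cam('top')
S=lambda u,v:np.array([u/3.7+195,v/3.7+95]); T=lambda u,v:np.array([u/5+165,v/5+115])
c8,s8=np.cos(np.radians(8)),np.sin(np.radians(8))
bl=[0,.06+.055*c8,.205+.055*s8]; br=[0,-.06-.055*c8,.205+.055*s8]
obs=[(cs,S(337,312),br),(cs,S(165,217),bl),(ct,T(135,333),bl),(ct,T(496,318),br),
(cs,S(60,407),[-.105,.175,.016]),(cs,S(300,560),[-.105,-.175,.016]),(cs,S(488,441),[.165,-.175,.016]),
(ct,T(597,528),[-.105,-.175,.016]),(ct,T(112,548),[-.105,.175,.016]),(ct,T(583,172),[.165,-.175,.016])]
print(tri([ray(cs,obs[0][1]),ray(ct,obs[3][1])]),tri([ray(cs,obs[1][1]),ray(ct,obs[2][1])]))
def w(p,P): 
    c,s=np.cos(p[2]),np.sin(p[2]);return np.array([[c,-s,0],[s,c,0],[0,0,1]])@np.array(P)+[p[0],p[1],0]
f=lambda p:np.concatenate([proj(c,w(p,P))[0]-uv for c,uv,P in obs])
r=least_squares(f,[.6,.14,0],loss='soft_l1');print(r.x,np.degrees(r.x[2]));print(r.fun.reshape(-1,2).round(1))
p=r.x
for n,c in(('scene',cs),('top',ct)):
    im=cv2.imread(f'pics/{n}0.png')
    k=4;im=cv2.resize(im,None,fx=k,fy=k,interpolation=2)
    def L(a,b,col=(0,255,0)):
        q=(proj(c,[w(p,a),w(p,b)])*k+k/2).astype(int);cv2.line(im,tuple(map(int,q[0])),tuple(map(int,q[1])),col,1)
    for z,x0,x1,y in((.016,-.105,.165,.175),(.274,-.06,.152,.145)):
        L((x0,y,z),(x0,-y,z));L((x1,y,z),(x1,-y,z));L((x0,y,z),(x1,y,z));L((x0,-y,z),(x1,-y,z))
    for s in(1,-1): L((0,.06*s,.205),(0,s*bl[1],bl[2]),(255,0,255));L((0,.06*s,.205),(0,s*.06,.274),(255,0,255))
    a=(im[95*k:255*k,195*k:335*k] if n=='scene' else im[115*k:235*k,165*k:305*k]);cv2.imwrite(f'pics/{n}_fit.png',a)
np.save('rack.npy',p)
E
```

```text
(array([0.6019314 , 0.03208898, 0.20891205]), [np.float64(0.0029997161610412822), np.float64(0.0029997161610413117)]) (array([0.59585961, 0.26236742, 0.20988427]), [np.float64(0.003000262920017904), np.float64(0.003000262920017976)])
[0.59673851 0.14519551 0.02740901] 1.5704207733282096
[[-1.  -0.4]
 [-0.9 -0.1]
 [ 1.2 -0.3]
 [ 0.9 -0.4]
 [-2.5 -1.7]
 [-1.3  1.4]
 [ 0.4 -0.7]
 [ 0.8 -0.2]
 [-0.4 -0.1]
 [ 0.3 -1.7]]
```

View pics/scene_fit.png

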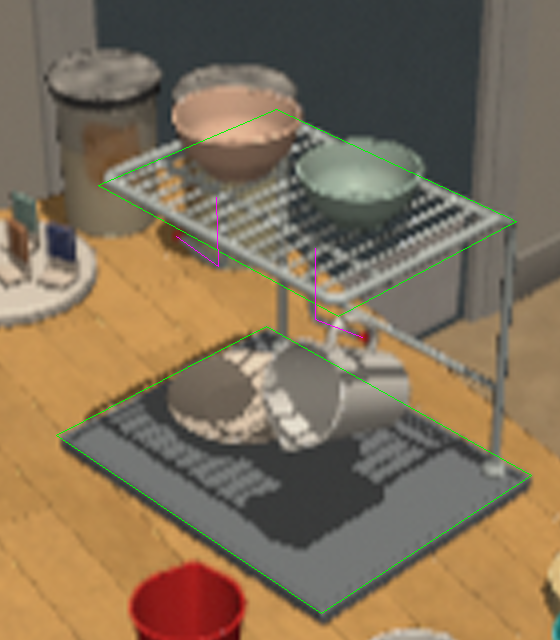

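View pics/top_fit.png

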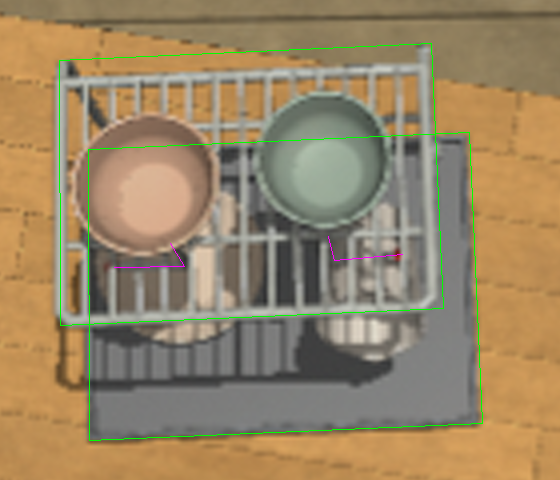

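```bash
cat >> h.py <<'E'
import json
def cur():
    s=env.observe();return s,np.array(s['tcp_pos']),q2R(s['eef_rot'])
def log(s):
    open('log.jsonl','a').write(json.dumps({k:np.array(s[k]).tolist() for k in s})+'\n')
def rows(p0,R0,wps,n):
    """wps list of (p,R): total n rows, interpolated equally between each, prints tool-frame rows"""
    out=[];k=n//len(wps)
    for p,Rm in wps:
        rv=R.from_matrix(R0.T@Rm).as_rotvec();dp=p-p0
        for i in range(k):
            out.append((R0.T@(dp/k),rv/k)); R0=R0@R.from_rotvec(rv/k).as_matrix();p0=p0+dp/k
    for i,(o,a) in enumerate(out):
        if i%5==0:print()
        print(np.round(o,4).tolist(),np.round(a,4).tolist(), '' if np.linalg.norm(o)<.0501 and np.linalg.norm(a)<.15 else 'TOO FAST')
def Rdown(az):  # tool down, tool x at azimuth az (deg)
    a=np.radians(az);x=np.array([np.cos(a),np.sin(a),0]);z=np.array([0,0,-1.]);return np.stack([x,np.cross(z,x),z],1)
E
python3 - <<'E'
from h import *
s,p,Rm=cur();log(s)
rows(p,Rm,[(np.array([.40,.30,.31]),Rdown(30)),(np.array([.42,.02,.33]),Rdown(-10)),(np.array([.38,-.13,.30]),Rdown(-50))],15+3)
E
```

```text
[-0.0179, 0.0387, -0.0131] [0.0, -0.0, 0.1004] 
[-0.0139, 0.0403, -0.0131] [0.0, -0.0, 0.1004] 
[-0.0098, 0.0415, -0.0131] [0.0, -0.0, 0.1004] 
[-0.0056, 0.0422, -0.0131] [0.0, -0.0, 0.1004] 
[-0.0013, 0.0426, -0.0131] [0.0, -0.0, 0.1004] 

[0.003, 0.0425, -0.0131] [0.0, -0.0, 0.1004] 
[-0.0204, 0.0421, -0.0033] [0.0, 0.0, 0.1164] 
[-0.0154, 0.0442, -0.0033] [0.0, 0.0, 0.1164] 
[-0.0102, 0.0457, -0.0033] [0.0, 0.0, 0.1164] 
[-0.0048, 0.0465, -0.0033] [0.0, 0.0, 0.1164] 

[0.0006, 0.0468, -0.0033] [0.0, 0.0, 0.1164] 
[0.006, 0.0464, -0.0033] [0.0, 0.0, 0.1164] 
[-0.0022, 0.0258, 0.005] [-0.0, -0.0, 0.1164] 
[0.0008, 0.0259, 0.005] [-0.0, -0.0, 0.1164] 
[0.0038, 0.0256, 0.005] [-0.0, -0.0, 0.1164] 

[0.0067, 0.025, 0.005] [-0.0, -0.0, 0.1164] 
[0.0096, 0.024, 0.005] [-0.0, -0.0, 0.1164] 
[0.0123, 0.0228, 0.005] [-0.0, -0.0, 0.1164]
```

>>> {"name": "send_rows", "arguments": {"plan": [{"offset":[-0.018,0.039,-0.013],"angular":[0,0,0.1],"hand":0},{"offset":[-0.014,0.04,-0.013],"angular":[0,0,0.1],"hand":0},{"offset":[-0.01,0.0415,-0.013],"angular":[0,0,0.1],"hand":0},{"offset":[-0.0055,0.042,-0.013],"angular":[0,0,0.1],"hand":0},{"offset":[-0.001,0.0425,-0.013],"angular":[0,0,0.1],"hand":0}]}}

```text
time: 1.45
tcp_pos: [0.3737, 0.3315, 0.2971]
eef_rot: [-0.0, 0.952, 0.306, 0.0]
wrist_force: [0.9, 0.5, 0.4]
width: 0.0856
```

```bash
python3 -c "
from h import *
s,p,Rm=cur();log(s);print(p,s['joints'].round(3),Rm.round(3).tolist())"
```

```text
[0.37367784 0.33149239 0.29707132] [-0.934  0.177  0.208  1.526 -0.037  1.441 -0.102] [[0.813, 0.583, 0.0], [0.583, -0.813, 0.001], [0.001, -0.0, -1.0]]
```

>>> {"name": "send_rows", "arguments": {"plan": [{"offset":[0.003,0.0425,-0.013],"angular":[0,0,0.1],"hand":0},{"offset":[-0.0205,0.042,-0.0035],"angular":[0,0,0.1165],"hand":0},{"offset":[-0.0155,0.044,-0.0035],"angular":[0,0,0.1165],"hand":0},{"offset":[-0.01,0.0455,-0.0035],"angular":[0,0,0.1165],"hand":0},{"offset":[-0.005,0.0465,-0.0035],"angular":[0,0,0.1165],"hand":0}]}}

```text
time: 1.95
tcp_pos: [0.4136, 0.1121, 0.3236]
eef_rot: [-0.0, 1.0, 0.028, 0.0]
wrist_force: [1.2, 0.0, -0.6]
width: 0.0852
```

```bash
python3 -c "
from h import *
s,p,Rm=cur();log(s);print(p,s['joints'].round(3),Rm.round(3).tolist())"
```

```text
[0.41361006 0.11205378 0.32364959] [-0.715  0.013  0.419  1.642 -0.005  1.488 -0.24 ] [[0.998, 0.055, 0.001], [0.055, -0.998, 0.001], [0.001, -0.001, -1.0]]
```

>>> {"name": "send_rows", "arguments": {"plan": [{"offset":[0.0005,0.047,-0.0035],"angular":[0,0,0.1165],"hand":0},{"offset":[0.006,0.0465,-0.0035],"angular":[0,0,0.1165],"hand":0},{"offset":[-0.002,0.026,0.005],"angular":[0,0,0.1165],"hand":0},{"offset":[0.001,0.026,0.005],"angular":[0,0,0.1165],"hand":0},{"offset":[0.004,0.0255,0.005],"angular":[0,0,0.1165],"hand":0}]}}

```text
time: 2.45
tcp_pos: [0.4007, -0.0565, 0.3154]
eef_rot: [-0.0, 0.965, -0.261, 0.0]
wrist_force: [0.8, 0.3, -0.6]
width: 0.0851
```

```bash
python3 -c "
from h import *
s,p,Rm=cur();log(s);print(s['time'],p,s['joints'].round(3),Rm.round(3).tolist())
im=viewer.read_camera('wrist');cv2.imwrite('pics/wrist1.png',im[:,:,::-1])
for q in ['jug','jug_rim_left','jug_loop']:
    print(q,[(round(d['score'],2),px(d).round(1).tolist()) for d in finder.pinpoint('wrist',q)])
"
```

```text
2.45 [ 0.40068099 -0.05648414  0.31535307] [-0.526 -0.053  0.599  1.715  0.03   1.469 -0.458] [[0.864, -0.504, 0.001], [-0.504, -0.864, 0.0], [0.0, -0.001, -1.0]]
jug [(0.92, [267.5, 280.3]), (0.92, [244.8, 172.1]), (0.74, [341.9, 232.4]), (0.72, [368.3, 307.1]), (0.59, [430.5, 236.8])]
jug_rim_left [(0.84, [272.8, 192.7]), (0.78, [332.0, 245.0]), (0.78, [280.4, 331.8]), (0.76, [468.9, 285.0]), (0.56, [375.5, 323.2])]
jug_loop [(0.84, [237.2, 320.4]), (0.79, [379.9, 224.4]), (0.63, [420.1, 256.8]), (0.58, [232.5, 217.5]), (0.46, [327.0, 242.6])]
```

View pics/wrist1.png

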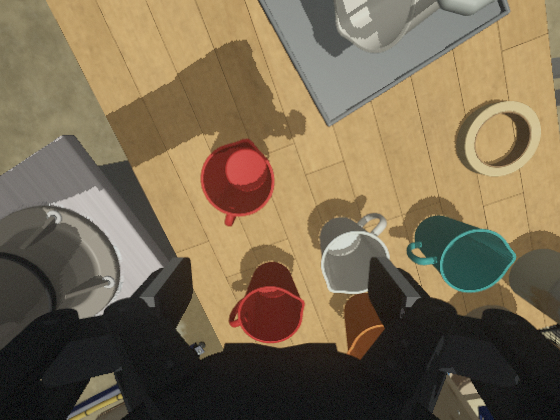

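```bash
cat > fitjug.py <<'E'
from h import *
from scipy.optimize import least_squares
def fit(obs,x0):
    M={'o':[0,0,0],'l':[-.009,.042,.095],'h':[.048,0,.078]}
    def w(p,P):
        c,s=np.cos(p[2]),np.sin(p[2]);return np.array([[c,-s,0],[s,c,0],[0,0,1]])@np.array(P)+[p[0],p[1],0]
    f=lambda p:np.concatenate([(proj(c,w(p,M[k]))[0]-uv)/sg for c,uv,k,sg in obs])
    r=least_squares(f,x0,loss='soft_l1')
    return r,w
E
python3 - <<'E'
from fitjug import *
s,p,Rm=cur();cw=cam('wrist',s);cs,ct=cam('scene'),cam('top')
obs=[(cs,[298.6,286.2],'o',2),(cs,[303,256],'h',2),(cs,[284.2,260],'l',2),(ct,[331.4,235.1],'o',1.5),(ct,[324.3,219.1],'h',1.5),(ct,[322.1,237.6],'l',1.5),
(cw,[341.9,232.4],'o',2),(cw,[379.9,224.4],'h',2),(cw,[332,245],'l',2)]
r,w=fit(obs,[.44,-.197,.6]);print(r.x,np.degrees(r.x[2]),r.fun.reshape(-1,2).round(1).tolist())
im=cv2.imread('pics/wrist1.png')
k=4;im=cv2.resize(im,None,fx=k,fy=k,interpolation=2)
def poly(P,col):
    q=(proj(cw,[w(r.x,a) for a in P])*k+k/2).astype(np.int32);cv2.polylines(im,[q.reshape(-1,1,2)],True,col,1)
t=np.linspace(0,2*np.pi,60)
poly([(-.009+.045*np.cos(a),.045*np.sin(a),.102) for a in t],(0,255,0));poly([(-.009+.035*np.cos(a),.035*np.sin(a),0) for a in t],(255,255,0))
poly([(.034,0,.038),(.061,0,.038),(.061,0,.09),(.034,0,.09)],(0,0,255));poly([(-.06,0,.102),(-.05,0,.102)],(255,0,255))
cv2.imwrite('pics/wfit.png',im[180*k:330*k,280*k:420*k]);np.save('jug.npy',r.x)
E
```

```text
[ 0.44494816 -0.19120131  0.43044795] 24.662850857869714 [[-0.4, -1.0], [0.6, -0.2], [0.3, -0.1], [-1.0, -0.3], [1.1, -0.1], [0.5, 0.6], [1.4, 0.1], [-0.4, 0.1], [-0.7, -0.2]]
```

View pics/wfit.png

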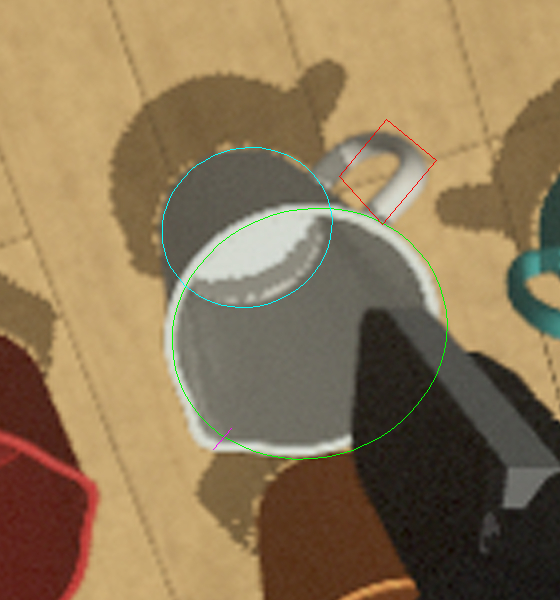

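```bash
cat > kin.py <<'E'
import numpy as np,json,itertools
from scipy.optimize import least_squares
from scipy.spatial.transform import Rotation as R
def fk(q,P,sg,full=False):
    # P: a0, b, base xyz(3), offsets after joints
    rz=lambda a:R.from_euler('z',a).as_matrix();ry=lambda a:R.from_euler('y',a).as_matrix()
    a0,b=P[0],P[1];t=np.array(P[2:5]);M=rz(a0)
    offs=np.array(P[5:]).reshape(-1,3) # d1(after j2 up to elbow), d2 (elbow to wrist), d3 (wrist to tcp)
    M=M@rz(sg[0]*q[0])@ry(q[1]); sh=t.copy()
    M=M@rz(sg[1]*q[2]); t=t+M@offs[0]; el=t.copy(); M=M@ry(q[3])
    M=M@rz(sg[2]*q[4]); t=t+M@offs[1]; wr=t.copy(); M=M@ry(q[5])
    M=M@rz(sg[3]*q[6]+b); t=t+M@offs[2]
    return (t,M,sh,el,wr) if full else (t,M)
def load():
    return [json.loads(l) for l in open('log.jsonl')]
def q2R(q): return R.from_quat([q[1],q[2],q[3],q[0]]).as_matrix()
E
python3 - <<'E'
from kin import *
D=load()
best=[]
for sg in itertools.product([-1,1],repeat=4):
  for b in (0,np.pi):
    f=lambda P:np.concatenate([np.concatenate([(fk(d['joints'],P,sg)[0]-d['tcp_pos']),.3*R.from_matrix(fk(d['joints'],P,sg)[1].T@q2R(d['eef_rot'])).as_rotvec()]) for d in D]+[1e-3*np.array(P[2:4]),1e-3*(np.array(P)[[5,6,8,9,11,12]])])
    r=least_squares(f,[0,b,0,0,.35]+[0,0,.4]*2+[0,0,.3])
    best.append((r.cost,sg,r.x.round(4).tolist()))
best.sort(key=lambda t:t[0])
for t in best[:4]:print(t)
E
```

```text
(np.float64(1.811465701025677e-10), (-1, -1, -1, -1), [0.0095, 3.1511, 0.0064, -0.002, 0.4253, 0.0031, -0.0093, 0.4733, -0.002, -0.0123, 0.4122, 0.0013, -0.0061, 0.543])
(np.float64(1.811465702908151e-10), (-1, -1, -1, -1), [0.0095, -3.1321, 0.0064, -0.002, 0.4253, 0.0031, -0.0093, 0.4733, -0.002, -0.0123, 0.4122, 0.0013, -0.0061, 0.5431])
(np.float64(0.0004121125982311721), (-1, -1, 1, -1), [0.6171, -2.5229, -0.0827, 0.1004, 0.2238, 0.2054, -0.2701, 0.3208, 0.1757, -0.3052, 0.1262, -0.1492, -0.1184, 0.0356])
(np.float64(0.00041211261078660853), (-1, -1, 1, -1), [0.5764, 3.7196, -0.0716, 0.0978, 0.1957, 0.1882, -0.2655, 0.3384, 0.164, -0.2746, 0.1499, -0.1335, -0.1182, 0.0349])
```

```bash
cat >> kin.py <<'E'
SG=(-1,-1,-1,-1)
def expand(v): # a0,h,L1,L2,L3,y1,y2
    return [v[0],np.pi+v[7],0,0,v[1],0,v[5],v[2],0,v[6],v[3],0,0,v[4]]
def fitk():
    D=load()
    f=lambda v:np.concatenate([np.concatenate([(fk(d['joints'],expand(v),SG)[0]-d['tcp_pos']),.3*R.from_matrix(fk(d['joints'],expand(v),SG)[1].T@q2R(d['eef_rot'])).as_rotvec()]) for d in D]+[[1e-3*(v[1]-.285)]])
    r=least_squares(f,[0,.285,.42,.36,.4,0,0,0],x_scale=.1,ftol=1e-12,xtol=1e-12);return r
E
python3 - <<'E'
from kin import *
r=fitk();print(r.x.round(4),np.abs(r.fun).max());print(r.fun[:-1].reshape(-1,6).round(4))
E
```

```text
[-0.0104  0.1704  0.4513  0.4251  0.263   0.0012 -0.0121 -0.0104] 0.0006008267075153784
[[-0.0003 -0.0001 -0.0001  0.      0.     -0.    ]
 [ 0.0003 -0.0001 -0.      0.     -0.     -0.    ]
 [ 0.0005  0.0003  0.0001  0.     -0.      0.    ]
 [-0.0006 -0.0001  0.      0.     -0.      0.    ]]
```

>>> {"name": "send_rows", "arguments": {"plan": [{"offset":[0,0,0],"angular":[0.07,0.12,0],"hand":0},{"offset":[0,0,0],"angular":[0.07,0.12,0],"hand":0},{"offset":[0,0,0],"angular":[0.07,0.12,0],"hand":0},{"offset":[0,0,0],"angular":[0.07,0.12,0],"hand":0},{"offset":[0,0,0],"angular":[0,0,0],"hand":0}]}}

```text
time: 3.15
tcp_pos: [0.4084, -0.0566, 0.3129]
eef_rot: [-0.058, 0.95, -0.253, 0.174]
wrist_force: [-0.9, 0.1, -0.6]
width: 0.0852
```

```bash
python3 - <<'E'
from h import cur,log
s,p,Rm=cur();log(s);print(p,s['joints'].round(3),Rm.round(3).tolist(),s['dq'].round(3))
from kin import *
r=fitk();print(r.x.round(4),np.abs(r.fun).max());print(r.fun[:-1].reshape(-1,6).round(4))
E
```

```text
[ 0.40842388 -0.05658002  0.31291046] [-0.084 -0.295  0.185  1.979 -0.005  1.089 -0.418] [[0.811, -0.461, 0.36], [-0.501, -0.865, 0.021], [0.302, -0.198, -0.933]] [-0.182  0.005  0.106 -0.044  0.048  0.046 -0.068]
[-0.0055  0.2432  0.4523  0.4248  0.3364  0.0006 -0.0141 -0.0054] 0.001473015637760089
[[-0.0005  0.0001  0.0003  0.      0.     -0.    ]
 [ 0.0003 -0.0002  0.0004  0.     -0.     -0.    ]
 [ 0.0005 -0.      0.0004  0.     -0.     -0.    ]
 [-0.0007 -0.0005  0.0004  0.     -0.     -0.    ]
 [ 0.0002  0.0007 -0.0015  0.0005 -0.0003  0.0001]]
```

```bash
cat >> kin.py <<'E'
LO=np.array([-2.7,-.3,-1.27,.12,-1.44,.2,-3.05]);HI=np.array([2.7,1.91,1.3,2.57,4.58,2.03,3.05])
import os
V=np.load('kin.npy') if os.path.exists('kin.npy') else None
def ik(p,Rm,q0s,m=.03,tol=2e-3):
    P=expand(V);out=[]
    for q0 in q0s:
        def f(q):
            t,M=fk(q,P,SG);return np.concatenate([(t-p)*3,R.from_matrix(M.T@Rm).as_rotvec(),1e-4*(q-q0)])
        r=least_squares(f,np.clip(q0,LO+m+1e-6,HI-m-1e-6),bounds=(LO+m,HI-m),max_nfev=60)
        out.append((np.abs(r.fun[:6]).max(),r.x))
    out.sort(key=lambda t:t[0]);return out
rng=np.random.default_rng(0)
def Rz(a):return R.from_euler('z',a).as_matrix()
def Ry(a):return R.from_euler('y',a).as_matrix()
RACK=np.load('rack.npy')
def pegpoint(d): # world point d m out along left peg
    c,s=np.cos(RACK[2]),np.sin(RACK[2]);a=np.radians(8)
    return Rz(RACK[2])@np.array([0,.06+d*np.cos(a),.205+d*np.sin(a)])+[RACK[0],RACK[1],0]
def jug_hang(d,tip=66,dyaw=0,loop=(.048,0,.078),off=(0,0,0)):
    Rj=Rz(RACK[2]+np.radians(dyaw))@Ry(-np.radians(tip));return pegpoint(d)+np.array(off)-Rj@np.array(loop),Rj
def jug_table(x,y,yaw):return np.array([x,y,0.]),Rz(yaw)
def tool_in_jug(side,camup,beta,depth=.095,xg=-.009):
    # tool z in jug frame; beta=24 -> straight down
    a=np.radians(beta-24);z=np.array([-np.sin(a),0,-np.cos(a)])
    x=np.array([0,-1. if camup else 1.,0]);Rt=np.stack([x,np.cross(z,x),z],1)
    g=np.array([xg,side*.042,depth]);return g+.019*z,Rt
def comp(A,B):return A[0]+A[1]@B[0],A[1]@B[1]
E
python3 - <<'E'
from kin import *
import kin
r=fitk();np.save('kin.npy',r.x);kin.V=r.x
j=np.load('jug.npy')
q0s=[rng.uniform(LO,HI) for _ in range(25)]
for side in(1,-1):
  for cu in(1,0):
    for b in(24,40,55):
      G=tool_in_jug(side,cu,b);o=[]
      for T in (jug_hang(.025),jug_hang(.085),jug_table(*j)):
        s=ik(*comp(T,G),q0s);o.append((round(s[0][0],4),sum(x[0]<3e-3 for x in s),s[0][1].round(2).tolist()))
      print(side,cu,b,*o,sep='\n   ')
E
```

```text
1
   1
   24
   (np.float64(0.0), np.int64(13), [-0.16, 0.48, -0.71, 2.28, 2.16, 1.08, 2.19])
   (np.float64(0.0), np.int64(13), [-0.26, 0.54, -0.74, 2.17, 2.05, 1.14, 2.28])
   (np.float64(0.0), np.int64(14), [-0.64, 0.61, 1.27, 1.97, -0.67, 1.08, -0.21])
1
   1
   40
   (np.float64(0.0), np.int64(7), [0.13, 0.43, -0.99, 2.16, 1.74, 0.84, 2.65])
   (np.float64(0.0), np.int64(8), [0.04, 0.55, -1.07, 2.05, 1.7, 1.01, 2.7])
   (np.float64(0.0), np.int64(14), [1.07, 0.72, -1.21, 1.85, 0.76, 1.41, -1.56])
1
   1
   55
   (np.float64(0.0), np.int64(11), [-0.01, 0.34, -0.75, 1.98, 1.08, 0.67, -3.02])
   (np.float64(0.0), np.int64(11), [-0.28, 0.36, -0.56, 1.88, 1.0, 0.72, -3.02])
   (np.float64(0.0), np.int64(14), [0.89, 0.9, -1.18, 1.7, 0.84, 1.73, -1.67])
1
   0
   24
   (np.float64(0.0), np.int64(13), [-0.06, 0.53, -0.83, 2.28, 2.17, 1.13, -0.91])
   (np.float64(0.0), np.int64(12), [0.07, 0.88, -1.24, 2.17, 2.19, 1.51, -0.64])
   (np.float64(0.0), np.int64(12), [1.3, 0.54, -1.24, 2.01, 0.6, 1.03, 1.77])
1
   0
   40
   (np.float64(0.0), np.int64(12), [0.29, 0.6, -1.24, 2.16, 1.81, 1.03,
[... 1246 characters left out ...]
.8, 2.41, 2.36, 1.01, -1.01])
   (np.float64(0.0), np.int64(13), [-0.0, 0.47, -0.82, 2.32, 2.2, 1.07, -0.93])
   (np.float64(0.0), np.int64(12), [1.33, 0.71, -1.24, 1.85, 0.74, 1.15, 1.82])
-1
   0
   40
   (np.float64(0.0), np.int64(10), [0.54, 0.45, -1.24, 2.27, 1.87, 0.79, -0.46])
   (np.float64(0.0), np.int64(12), [0.25, 0.41, -1.07, 2.19, 1.75, 0.8, -0.46])
   (np.float64(0.0), np.int64(12), [0.81, 0.58, -0.67, 1.68, 0.53, 1.28, 1.95])
-1
   0
   55
   (np.float64(0.0), np.int64(12), [-1.51, 0.47, 1.27, 2.04, -0.62, 0.41, 1.68])
   (np.float64(0.0), np.int64(12), [0.28, 0.39, -1.05, 2.01, 1.17, 0.74, 0.11])
   (np.float64(0.0), np.int64(12), [-0.19, 0.76, 0.67, 1.52, -0.04, 1.37, 2.43])
```

```bash
cat >> kin.py <<'E'
def jac(q):
    P=expand(V);t,M=fk(q,P,SG);J=np.zeros((6,7));e=1e-6
    for i in range(7):
        qq=np.array(q,float);qq[i]+=e;t2,M2=fk(qq,P,SG);J[:3,i]=(t2-t)/e;J[3:,i]=R.from_matrix(M2@M.T).as_rotvec()/e
    return t,M,J
def follow(q,p,Rm,it=4,lam=1e-4,null=None,k=0.,m=0.02,wgt=None):
    q=np.array(q,float);lo,hi=LO+m,HI-m
    for _ in range(it):
        t,M,J=jac(q);e=np.concatenate([p-t,R.from_matrix(Rm@M.T).as_rotvec()])
        free=np.ones(7,bool)
        for __ in range(4):
            Jf=J[:,free];A=Jf@Jf.T+lam*np.eye(6);dq=np.zeros(7);dq[free]=Jf.T@np.linalg.solve(A,e)
            if null is not None:
                n=np.zeros(7);n[free]=(k*(null-q))[free];dq[free]+=(n[free]-Jf.T@np.linalg.solve(A,Jf@n[free]))
            bad=free&((q+dq<lo)|(q+dq>hi))
            if not bad.any():break
            free&=~bad
        q=np.clip(q+dq,lo,hi)
    return q
E
python3 - <<'E'
from kin import *
D=load();q=np.array(D[0]['joints'])
for a,b in zip(D[:-1],D[1:]):
    pa,Ra=np.array(a['tcp_pos']),q2R(a['eef_rot']);pb,Rb=np.array(b['tcp_pos']),q2R(b['eef_rot'])
    q=np.array(a['joints'])
    for i in range(1,26):
        s=i/25;q=follow(q,pa+(pb-pa)*s,Ra@R.from_rotvec(R.from_matrix(Ra.T@Rb).as_rotvec()*s).as_matrix(),it=2)
    print(np.round(q,3),np.round(b['joints'],3),sep='\n');print()
E
```

```text
[-0.938  0.177  0.212  1.527 -0.038  1.441 -0.102]
[-0.934  0.177  0.208  1.526 -0.037  1.441 -0.102]

[-0.722  0.011  0.426  1.644 -0.005  1.487 -0.241]
[-0.715  0.013  0.419  1.642 -0.005  1.488 -0.24 ]

[-0.53  -0.051  0.603  1.715  0.029  1.468 -0.458]
[-0.526 -0.053  0.599  1.715  0.03   1.469 -0.458]

[ 0.219 -0.279 -0.039  1.968 -0.11   1.097 -0.309]
[-0.084 -0.295  0.185  1.979 -0.005  1.089 -0.418]
```

```bash
cat >> kin.py <<'E'
def interp(a,b,s):
    return a[0]+(b[0]-a[0])*s, a[1]@R.from_rotvec(R.from_matrix(a[1].T@b[1]).as_rotvec()*s).as_matrix()
def run(q,a,b,n=12):
    for i in range(1,n+1):
        q=follow(q,*interp(a,b,i/n),it=3)
    t,M=fk(q,expand(V),SG);return q,max(np.linalg.norm(t-b[0]),.3*np.linalg.norm(R.from_matrix(M.T@b[1]).as_rotvec()))
def fkp(q):return fk(q,expand(V),SG)
E
python3 - <<'E'
from kin import *
j=np.load('jug.npy');q_now=np.array(load()[-1]['joints'])
for side in(1,-1):
  for cu,b in((1,24),(1,30),(0,24),(0,45)):
    G=tool_in_jug(side,cu,b)
    g=comp(jug_table(*j),G);pre=(g[0]-.08*g[1][:,2],g[1]);lift=(g[0]+[0,0,.12],g[1])
    q1,e1=run(q_now,fkp(q_now),pre);q2,e2=run(q1,pre,g);q3,e3=run(q2,g,lift)
    print(side,cu,b,'grasp',q2.round(2),round(e2,4),'lift',q3.round(2),round(e3,4))
    h=comp(jug_hang(.085,off=(0,0,.0)),G)
    sols=[x for e,x in ik(*h,[rng.uniform(LO,HI) for _ in range(25)]+[q3]) if e<2e-3]
    sols.sort(key=lambda x:np.abs(x-q3).max())
    for x in sols[:3]: 
        # follow joint-interp poses with min norm
        q=q3.copy();a=fkp(q3)
        for i in range(1,31):
            q=follow(q,*fkp(q3+(x-q3)*i/30),it=3)
        t,M=fkp(q);print('   ',x.round(2),'end',q.round(2),np.linalg.norm(t-h[0]).round(4))
E
```

```text
1 1 24 grasp [ 0.08  0.27  0.28  1.99 -0.1   0.89 -0.73] 0.0 lift [ 0.06  0.13  0.29  1.84 -0.04  1.19 -0.78] 0.0
    [-1.78  0.75  1.16  2.17  2.23  0.28  1.53] end [-0.8   0.42 -0.09  2.18  2.    0.87  2.13] 0.0
    [-1.77  0.74  1.14  2.17  2.21  0.29  1.56] end [-0.8   0.42 -0.09  2.18  2.    0.88  2.13] 0.0
    [-1.81  0.8   1.21  2.17  2.34  0.23  1.4 ] end [-0.83  0.42 -0.05  2.18  1.99  0.86  2.12] 0.0
1 1 30 grasp [ 0.06  0.32  0.25  1.93 -0.01  0.98 -0.83] 0.0 lift [ 0.05  0.18  0.26  1.78  0.03  1.27 -0.85] 0.0
    [-1.71  0.62  1.07  2.14  1.89  0.24  1.98] end [-0.67  0.38 -0.22  2.14  1.86  0.79  2.31] 0.0
    [-1.71  0.62  1.07  2.14  1.89  0.24  1.98] end [-0.67  0.38 -0.22  2.14  1.86  0.79  2.31] 0.0
    [-1.7   0.61  1.06  2.14  1.88  0.25  1.99] end [-0.66  0.38 -0.22  2.14  1.86  0.79  2.31] 0.0
1 0 24 grasp [-0.15  0.31  0.55  1.98 -0.2   0.91  2.51] 0.0 lift [-0.21  0.14  0.58  1.83 -0.08  1.19  2.41] 0.0
    [-0.06  0.68 -1.02  2.17  2.1   1.32 -0.77] end [-1.63  0.6   0.92  2.17  2.05  0.45 -1.33] 0.0
    [-0.08  0.66 -0.99  2.17  2.09  1.29 -0.78] end [-1.61
[... 1501 characters left out ...]
    [ 0.28  0.77 -1.24  2.32  2.24  1.37 -0.7 ] end [-1.38  0.43  0.77  2.32  2.34  0.58 -1.43] 0.0
    [ 0.28  0.75 -1.23  2.32  2.24  1.35 -0.71] end [-1.38  0.43  0.77  2.32  2.34  0.58 -1.43] 0.0
    [ 0.27  0.75 -1.22  2.32  2.24  1.35 -0.72] end [-1.38  0.43  0.77  2.32  2.34  0.58 -1.43] 0.0
-1 0 45 grasp [0.03 0.58 0.37 1.62 0.06 1.23 2.34] 0.0 lift [0.01 0.46 0.39 1.49 0.1  1.48 2.37] 0.0
    [-1.38  0.31  0.84  2.13  0.97  0.23  0.07] end [-1.26  0.28  0.7   2.13  1.1   0.27 -0.04] 0.0
    [-1.16  0.25  0.58  2.13  1.17  0.3  -0.09] end [-1.24  0.27  0.68  2.13  1.11  0.28 -0.05] 0.0
    [-1.08  0.24  0.5   2.13  1.2   0.32 -0.12] end [-1.25  0.27  0.68  2.13  1.11  0.28 -0.05] 0.0
```

```bash
python3 - <<'E'
from h import *
from kin import *
ct=cam('top')
for uv in [[285.9,262.6],[334.7,280.3],[374,242.4],[348.9,201.1]]: print(onz(ct,uv,0).round(3))
j=np.load('jug.npy');print(j)
G=tool_in_jug(1,1,24);g=comp(jug_table(*j),G);print(g[0],g[1][:,0])
s,p,Rm=cur();pre=(g[0]+[0,0,.10],g[1]);print(pre[0])
rows(p,Rm,[pre],5)
q,e=run(np.array(s['joints']),(p,Rm),pre);print(q.round(2),e)
E
```

```text
[ 0.348 -0.033  0.   ]
[ 0.283 -0.203  0.   ]
[ 0.415 -0.348  0.   ]
[ 0.566 -0.264  0.   ]
[ 0.44494816 -0.19120131  0.43044795]
[ 0.41924348 -0.1567881   0.076     ] [ 0.41727793 -0.90877892  0.        ]
[ 0.41924348 -0.1567881   0.176     ]

[0.0035, 0.0217, 0.0259] [-0.0582, -0.0472, 0.1223] 
[0.0073, 0.0195, 0.0268] [-0.0582, -0.0472, 0.1223] 
[0.0108, 0.0168, 0.0275] [-0.0582, -0.0472, 0.1223] 
[0.014, 0.0137, 0.0278] [-0.0582, -0.0472, 0.1223] 
[0.0168, 0.0102, 0.0277] [-0.0582, -0.0472, 0.1223] 
[ 0.06  0.14  0.29  1.87 -0.05  1.14 -0.77] 7.749050387496578e-10
```

>>> {"name": "send_rows", "arguments": {"plan": [{"offset":[0.0035,0.0217,0.026],"angular":[-0.058,-0.047,0.122],"hand":100},{"offset":[0.0073,0.0195,0.0268],"angular":[-0.058,-0.047,0.122],"hand":100},{"offset":[0.0108,0.0168,0.0275],"angular":[-0.058,-0.047,0.122],"hand":100},{"offset":[0.014,0.0137,0.0278],"angular":[-0.058,-0.047,0.122],"hand":100},{"offset":[0.0168,0.0102,0.0277],"angular":[-0.058,-0.047,0.122],"hand":100}]}}

```text
time: 3.65
tcp_pos: [0.4237, -0.1518, 0.1768]
eef_rot: [-0.0, 0.844, -0.536, 0.001]
wrist_force: [0.3, 0.3, 0.3]
width: 0.052
```

>>> {"name": "send_rows", "arguments": {"plan": [{"offset":[0,0,0],"angular":[0,0,0],"hand":100},{"offset":[0,0,0],"angular":[0,0,0],"hand":100},{"offset":[0,0,0],"angular":[0,0,0],"hand":100},{"offset":[0,0,0],"angular":[0,0,0],"hand":100},{"offset":[0,0,0],"angular":[0,0,0],"hand":100}]}}

```text
time: 4.15
tcp_pos: [0.4223, -0.1528, 0.1785]
eef_rot: [-0.002, 0.845, -0.535, 0.003]
wrist_force: [0.5, -0.3, -0.1]
width: 0.0518
```

```bash
python3 - <<'E'
from fitjug import *
s,p,Rm=cur();log(s);print(s['time'],p,s['joints'].round(3),Rm.round(3).tolist(),s['width'])
im=viewer.read_camera('wrist')[:,:,::-1].copy();cv2.imwrite('pics/wrist2.png',im)
cw=cam('wrist',s)
for q in ['jug','jug_rim_left','jug_loop']:
    print(q,[(round(d['score'],2),px(d).round(1).tolist()) for d in finder.pinpoint('wrist',q)])
x=np.load('jug.npy')
def w(p,P):
        c,s=np.cos(p[2]),np.sin(p[2]);return np.array([[c,-s,0],[s,c,0],[0,0,1]])@np.array(P)+[p[0],p[1],0]
def poly(P,col):
    q=proj(cw,[w(x,a) for a in P]).round().astype(np.int32);cv2.polylines(im,[q.reshape(-1,1,2)],True,col,1)
t=np.linspace(0,2*np.pi,60)
poly([(-.009+.045*np.cos(a),.045*np.sin(a),.102) for a in t],(0,255,0));poly([(-.009+.035*np.cos(a),.035*np.sin(a),0) for a in t],(255,255,0))
poly([(.034,0,.038),(.061,0,.038),(.061,0,.09),(.034,0,.09)],(0,0,255));
cv2.imwrite('pics/wrist2o.png',im)
E
```

```text
4.15 [ 0.42232289 -0.1527857   0.17854924] [ 0.044  0.14   0.299  1.87  -0.049  1.133 -0.769] [[0.427, -0.904, 0.007], [-0.904, -0.427, 0.001], [0.002, -0.007, -1.0]] 0.05178102419184366
jug [(0.73, [154.7, 201.2]), (0.64, [269.3, 306.8]), (0.61, [419.2, 265.8]), (0.58, [433.5, 120.3]), (0.57, [318.3, 190.9])]
jug_rim_left [(0.93, [282.9, 222.3]), (0.72, [149.0, 203.9]), (0.71, [433.6, 287.0]), (0.69, [544.9, 149.9])]
jug_loop [(0.98, [505.8, 270.1]), (0.94, [433.7, 154.8]), (0.91, [139.3, 269.6]), (0.84, [336.1, 151.6])]
```

View pics/wrist2o.png

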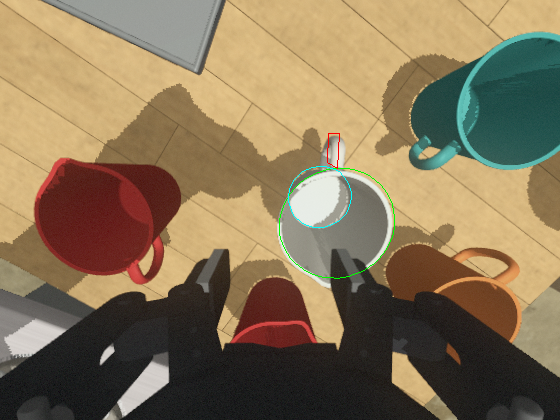

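```bash
python3 - <<'E'
import cv2
im=cv2.imread('pics/wrist2.png');cv2.imwrite('pics/w2c.png',cv2.resize(im[125:295,265:405],None,fx=4,fy=4,interpolation=2)[:600] if 0 else cv2.resize(im[125:295,265:405],None,fx=3.5,fy=3.5,interpolation=2))
im=cv2.imread('pics/wrist2o.png');cv2.imwrite('pics/w2co.png',cv2.resize(im[125:295,265:405],None,fx=3.5,fy=3.5,interpolation=0))
E
```

```text
(no output)
```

View pics/w2c.png

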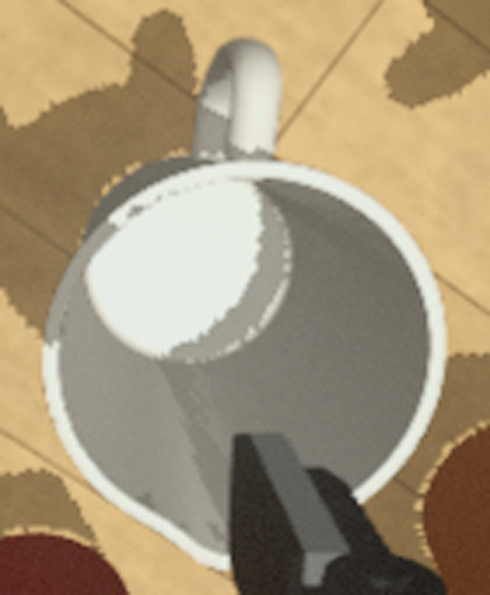

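View pics/w2co.png

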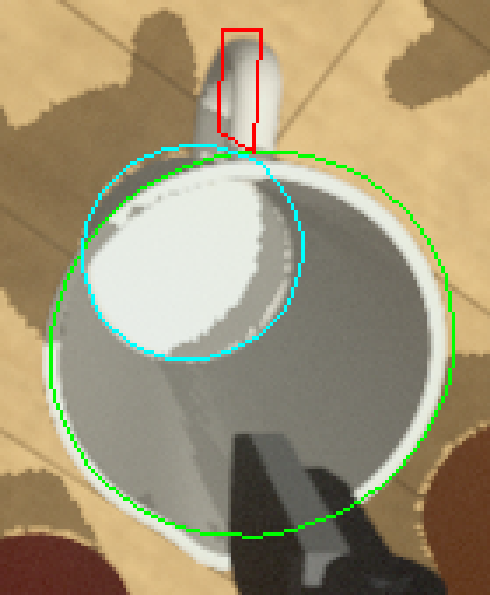

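```bash
python3 - <<'E'
from h import *
from kin import *
j=np.array([.4427,-.1906,.405]);np.save('jug.npy',j)
G=tool_in_jug(1,1,24);g=comp(jug_table(*j),G);print(g[0])
s,p,Rm=cur();rows(p,Rm,[(g[0]+[0,0,.05],g[1]),g],10)
E
```

```text
[ 0.41787929 -0.15554387  0.076     ]

[0.0, 0.0009, 0.0103] [-0.001, -0.0002, 0.0069] 
[0.0, 0.0009, 0.0103] [-0.001, -0.0002, 0.0069] 
[0.0, 0.0009, 0.0103] [-0.001, -0.0002, 0.0069] 
[0.0001, 0.0009, 0.0103] [-0.001, -0.0002, 0.0069] 
[0.0001, 0.0009, 0.0103] [-0.001, -0.0002, 0.0069] 

[-0.0, -0.0, 0.01] [0.0, 0.0, 0.0] 
[-0.0, -0.0, 0.01] [0.0, 0.0, 0.0] 
[-0.0, -0.0, 0.01] [0.0, 0.0, 0.0] 
[-0.0, -0.0, 0.01] [0.0, 0.0, 0.0] 
[-0.0, -0.0, 0.01] [0.0, 0.0, 0.0]
```

>>> {"name": "send_rows", "arguments": {"plan": [{"offset":[0,0.0045,0.02],"angular":[-0.005,-0.001,0.035],"hand":100},{"offset":[0,0,0.03],"angular":[0,0,0],"hand":100},{"offset":[0,0,0.03],"angular":[0,0,0],"hand":100},{"offset":[0,0,0.021],"angular":[0,0,0],"hand":100},{"offset":[0,0,0],"angular":[0,0,0],"hand":100}]}}

```text
time: 4.85
tcp_pos: [0.4148, -0.1546, 0.0735]
eef_rot: [0.001, 0.834, -0.551, -0.004]
wrist_force: [0.5, -0.1, -0.5]
width: 0.0515
```

```bash
python3 - <<'E'
from h import *
s,p,Rm=cur();log(s);print(s['time'],p,Rm.round(3).tolist(),s['wrist_force'])
im=viewer.read_camera('wrist')[:,:,::-1].copy();cv2.imwrite('pics/wrist3.png',im)
E
```

```text
4.85 [ 0.41483286 -0.15456224  0.07345832] [[0.393, -0.92, -0.008], [-0.92, -0.393, 0.002], [-0.005, 0.006, -1.0]] [ 0.46493927 -0.07061745 -0.5269252 ]
```

View pics/wrist3.png

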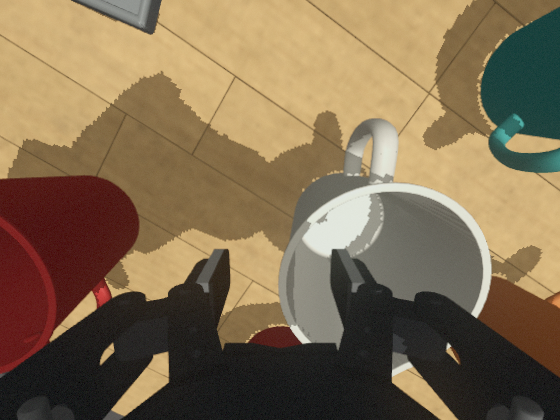

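>>> {"name": "send_rows", "arguments": {"plan": [{"offset":[0,0,0],"angular":[0,0,0],"hand":255},{"offset":[0,0,0],"angular":[0,0,0],"hand":255},{"offset":[0,0,0],"angular":[0,0,0],"hand":255},{"offset":[0,0,0],"angular":[0,0,0],"hand":255},{"offset":[0,0,0],"angular":[0,0,0],"hand":255}], "force": 60}}

```text
time: 5.4
tcp_pos: [0.4205, -0.1579, 0.0788]
eef_rot: [0.0, 0.835, -0.551, 0.003]
wrist_force: [-1.0, -1.1, 10.6]
width: 0.0052
```

>>> {"name": "send_rows", "arguments": {"plan": [{"offset":[0,0,0],"angular":[0,0,0],"hand":255},{"offset":[0,0,-0.02],"angular":[0,0,0],"hand":255},{"offset":[0,0,-0.03],"angular":[0,0,0],"hand":255},{"offset":[0,0,-0.03],"angular":[0,0,0],"hand":255},{"offset":[0,0,-0.03],"angular":[0,0,0],"hand":255}]}}

```text
time: 5.9
tcp_pos: [0.4177, -0.1554, 0.1875]
eef_rot: [0.0, 0.835, -0.551, -0.0]
wrist_force: [0.3, 0.3, -0.7]
width: 0.0043
```

```bash
python3 - <<'E'
from h import *
s,p,Rm=cur();log(s);print(s['time'],p,Rm.round(3).tolist(),s['wrist_force'],s['joints'].round(2),s['width'])
im=viewer.read_camera('wrist')[:,:,::-1].copy();cv2.imwrite('pics/wrist4.png',im)
for q in ['jug','jug_rim_left','jug_loop']:
    print(q,[(round(d['score'],2),px(d).round(1).tolist()) for d in finder.pinpoint('wrist',q)])
E
```

```text
5.9 [ 0.41767818 -0.15539878  0.18748144] [[0.393, -0.92, -0.001], [-0.92, -0.393, 0.0], [-0.001, 0.001, -1.0]] [ 0.28351675  0.29060289 -0.66821031] [ 0.04  0.13  0.31  1.86 -0.04  1.16 -0.8 ] 0.004347130712250138
jug [(0.86, [428.9, 108.1]), (0.84, [157.1, 199.3]), (0.73, [318.7, 206.0])]
jug_rim_left [(0.95, [534.5, 128.8]), (0.85, [277.4, 278.5]), (0.85, [154.4, 197.9])]
jug_loop [(0.96, [431.8, 138.7]), (0.69, [499.1, 251.9])]
```

View pics/wrist4.png

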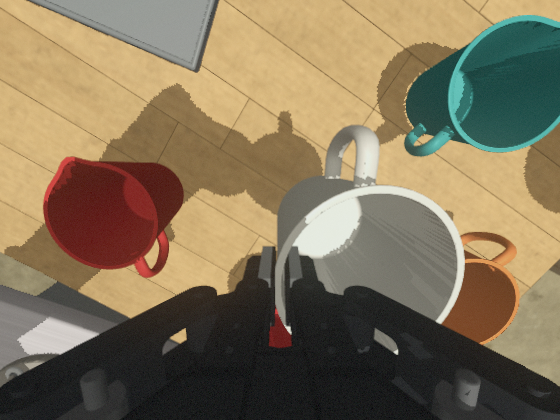

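```bash
cat > ov.py <<'E'
from h import *
from kin import *
def inv(T):return -T[1].T@T[0],T[1].T
def overlay(src,dst,JT,crop,k,extra=None):
    """JT: jug pose in tool"""
    s={'eef_rot':[1,0,0,0],'tcp_pos':[0,0,0]};c=cam('wrist',s)
    im=cv2.resize(cv2.imread(src),None,fx=k,fy=k,interpolation=2)
    def poly(P,col,cl=True):
        q=(proj(c,[JT[0]+JT[1]@np.array(a) for a in P])*k+k/2).round().astype(np.int32);cv2.polylines(im,[q.reshape(-1,1,2)],cl,col,1)
    t=np.linspace(0,2*np.pi,60)
    poly([(-.009+.045*np.cos(a),.045*np.sin(a),.102) for a in t],(0,255,0));poly([(-.009+.035*np.cos(a),.035*np.sin(a),0) for a in t],(255,255,0))
    for y in(.0055,-.0055):
        poly([(.034,y,.038),(.051,y,.038),(.051,y,.081),(.034,y,.081)],(0,0,255));poly([(.034,y,.091),(.061,y,.091),(.061,y,.028),(.034,y,.028)],(255,0,255),False)
    a,b,cc,d=[int(v*k) for v in crop];cv2.imwrite(dst,im[a:b,cc:d])
E
python3 - <<'E'
from ov import *
JT=inv(tool_in_jug(1,1,24));print(JT)
overlay('pics/wrist4.png','pics/w4o.png',JT,(100,300,260,480),3)
E
```

```text
(array([ 0.042, -0.009,  0.076]), array([[ 0., -1.,  0.],
       [-1.,  0.,  0.],
       [-0.,  0., -1.]]))
```

View pics/w4o.png

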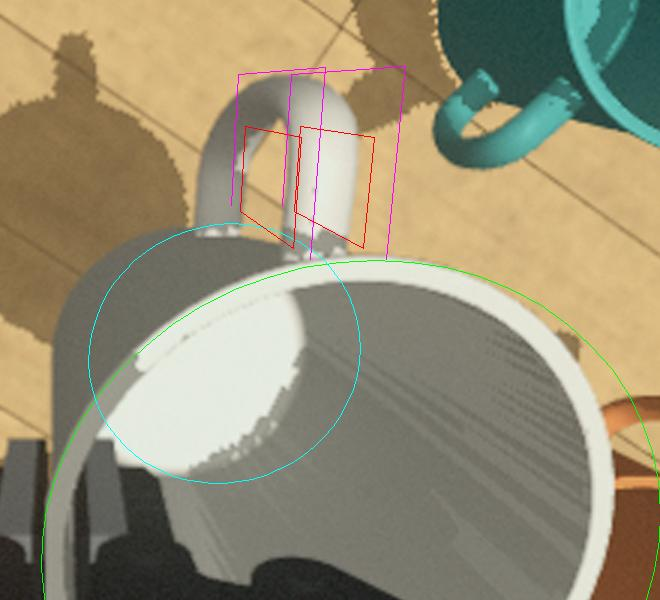

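```bash
cat >> ov.py <<'E'
def JTadj(rx=0,ry=0,rz=0,t=(0,0,0)):
    G=tool_in_jug(1,1,24);g=np.array([-.009,.042,.095])  # pivot in jug
    JT=inv(G);A=R.from_euler('xyz',[rx,ry,rz],degrees=True).as_matrix() # in jug frame
    Rn=JT[1]@A; pv=JT[0]+JT[1]@g; return pv-Rn@g+np.array(t),Rn
E
python3 - <<'E'
from ov import *
# fit: sample points manual (full-res px = crop/3+offset-0.?)
c=cam('wrist',{'eef_rot':[1,0,0,0],'tcp_pos':[0,0,0]})
off=np.array([260,100.])
rimo=[(370,258),(500,300),(570,370),(607,440),(615,500),(250,280),(150,340),(90,420)]
rimo=[np.array(a)/3+off-.33 for a in rimo]
hand=[((357,135),'r'),]
from scipy.spatial import cKDTree
t=np.linspace(0,2*np.pi,400)
rim=np.array([(-.009+.045*np.cos(a),.045*np.sin(a),.102) for a in t])
foot=np.array([(-.009+.035*np.cos(a),.035*np.sin(a),0) for a in t])
# points: handle apex of outer loop at mid y approx: top bar centerline
hb=[((303,75),(.061,.0055,.075)),] 
def f(v,full=False):
    JT=JTadj(v[0],v[1],v[2],v[3:6]);T=lambda P:proj(c,JT[0]+np.atleast_2d(P)@JT[1].T)
    r=cKDTree(T(rim)).query(rimo)[0]
    q=T(foot);fl=q[:,0].min()-(52/3+260)    # foot silhouette left
    h=T([(.040,0,.086)])[0]-(np.array([322,200])/3+off)   # top bar centre near body
    h2=T([(.052,0,.086)])[0][0]-(322/3+260)
    return np.concatenate([r,[fl],[h[0],h2],np.array([v[0]-6,v[1],v[2]])*.1,np.array(v[3:6])*150])
r=least_squares(f,[6,0,0,0,0,0],x_scale=[1,1,1,.001,.001,.001]);print(r.x.round(4),r.fun.round(2))
np.save('jt.npy',r.x);overlay('pics/wrist4.png','pics/w4o.png',JTadj(*r.x[:3],r.x[3:]),(100,300,260,480),3)
E
```

```text
[ 5.7938e+00  7.2184e+00 -1.1300e+00  8.0000e-04  1.3000e-03  1.9000e-03] [ 0.41  0.29  0.66  0.6   0.21  0.23  0.57  0.39  0.07 -1.07  0.48 -0.02
  0.72 -0.11  0.13  0.2   0.29]
```

View pics/w4o.png

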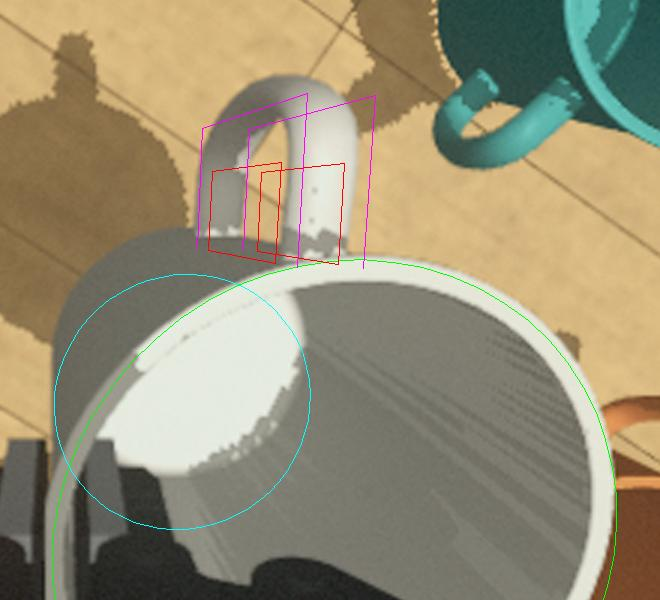

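```bash
python3 - <<'E'
from ov import *
c=cam('wrist',{'eef_rot':[1,0,0,0],'tcp_pos':[0,0,0]})
off=np.array([260,100.])
rimo=[np.array(a)/3+off-.33 for a in [(370,258),(500,300),(570,370),(607,440),(615,500),(250,280),(150,340),(90,420)]]
from scipy.spatial import cKDTree
t=np.linspace(0,2*np.pi,400)
rim=np.array([(-.009+.045*np.cos(a),.045*np.sin(a),.102) for a in t])
foot=np.array([(-.009+.035*np.cos(a),.035*np.sin(a),0) for a in t])
hand=np.array([(.061,y,z) for y in(-.0055,.0055) for z in np.linspace(.04,.085,10)])
def f(v):
    JT=JTadj(v[0],v[1],v[2],v[3:6]);T=lambda P:proj(c,JT[0]+np.atleast_2d(P)@JT[1].T)
    r=cKDTree(T(rim)).query(rimo)[0]
    q=T(foot);fl=q[:,0].min()-(52/3+260);ft=q[:,1].min()-(226/3+100)
    h=T([(.040,0,.086)])[0][0]-(322/3+260)
    h2=T([(.052,0,.086)])[0][0]-(324/3+260); h3=T([(.040,0,.033)])[0][0]-(220/3+260)
    ap=T(hand)[:,1].min()-(72/3+100)
    return np.concatenate([r,[fl,ft],[h,h2,h3,ap],np.array([v[0]-6,v[1],v[2]])*.1,np.array(v[3:6])*150])
r=least_squares(f,[6,0,0,0,0,0],x_scale=[1,1,1,.001,.001,.001]);print(r.x.round(4),r.fun.round(2))
np.save('jt.npy',r.x);overlay('pics/wrist4.png','pics/w4o.png',JTadj(*r.x[:3],r.x[3:]),(100,300,260,480),3)
E
```

```text
[ 5.8938e+00  4.4390e-01 -3.0030e-01 -1.0000e-04  1.1000e-03  2.5000e-03] [ 0.47  1.69  2.27  0.67  1.42  0.45  0.55  1.55 -1.06  0.1  -1.05  0.42
  1.51  1.68 -0.01  0.04 -0.03 -0.02  0.17  0.38]
```

View pics/w4o.png

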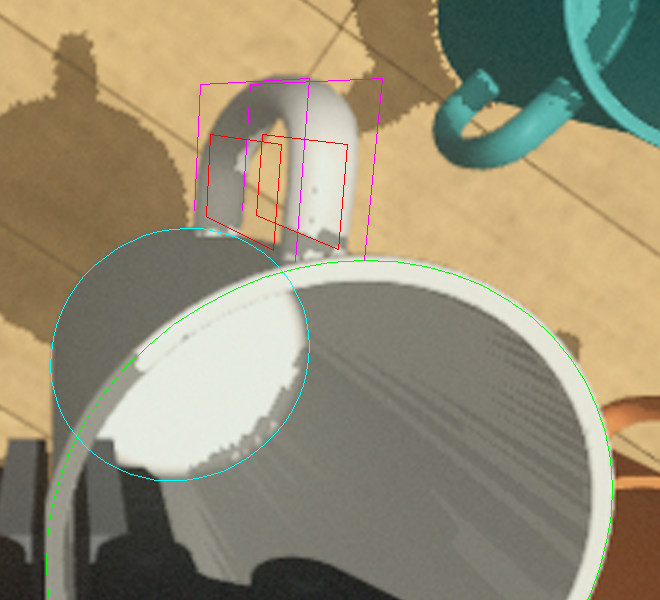

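```bash
cat >> ov.py <<'E'
jt=np.load('jt.npy');JT=JTadj(*jt[:3],jt[3:]);TJ=inv(JT)  # tool in jug
t_=np.linspace(0,2*np.pi,24)
JP=np.array([(-.009+.045*np.cos(a),.045*np.sin(a),.102) for a in t_]+[(-.009+.035*np.cos(a),.035*np.sin(a),0) for a in t_]+[(.061,0,.09),(.061,0,.03),(-.06,0,.102)])
def jugpts(T): # tool pose -> pts
    J=comp(T,JT);return J[0]+JP@J[1].T
def rackf(P):return (P-[RACK[0],RACK[1],0])@Rz(RACK[2])
def hangtool(d,loop,tip=66,off=(0,0,0),dyaw=0):
    return comp(jug_hang(d,tip,dyaw,loop,off),TJ)
E
python3 - <<'E'
from ov import *
s,p,Rm=cur();q0=np.array(s['joints']);T0=(p,Rm)
pre=hangtool(.085,(.0425,0,.065));W1=hangtool(.085,(.0425,0,.065),off=(-.16,0.0,0.03))
print('pre',pre[0].round(3),'W1',W1[0].round(3),W1[1].round(2).tolist())
up=(p+[-.02,.06,.10],Rm);q1,e=run(q0,T0,up);print(q1.round(2),e)
sols=[x for e,x in ik(*W1,[rng.uniform(LO,HI) for _ in range(20)]+[q1]) if e<2e-3]
sols.sort(key=lambda x:np.abs(x-q1).max());print(len(sols))
for x in sols[:4]:
    q=q1.copy();n=40;print(x.round(2))
    for i in range(1,n+1):
        q=follow(q,*fkp(q1+(x-q1)*i/n),it=3)
        if i%5==0:
            T=fkp(q);J=jugpts(T);_,_,sh,el,wr=fk(q,expand(V),SG,True);print(i,'q',q.round(2),'tcp',T[0].round(2),'z',T[1][:,2].round(2),'jugz',J[:,2].min().round(3),J[:,0].max().round(2),'el',el.round(2),'wr',wr.round(2))
E
```

```text
pre [0.559 0.329 0.176] W1 [0.399 0.329 0.206] [[-0.06, -0.4, 0.91], [-1.0, -0.02, -0.08], [0.05, -0.92, -0.4]]
[-0.05 -0.02  0.24  1.76  0.01  1.4  -0.98] 2.2180166090479551e-10
9
[-0.48  0.41 -0.98  2.28  1.58  1.47  2.26]
5 q [-0.15  0.03  0.14  1.83  0.2   1.41 -0.57] tcp [ 0.38 -0.08  0.25] z [-0.12 -0.2  -0.97] jugz 0.161 0.47 el [0.01 0.   0.7 ] wr [ 0.42 -0.01  0.58]
10 q [-0.25  0.09  0.03  1.89  0.39  1.41 -0.16] tcp [ 0.38 -0.06  0.23] z [-0.13 -0.42 -0.9 ] jugz 0.131 0.47 el [0.04 0.01 0.69] wr [0.42 0.08 0.53]
15 q [-0.34  0.14 -0.08  1.96  0.58  1.41  0.26] tcp [ 0.39 -0.04  0.22] z [-0.04 -0.6  -0.8 ] jugz 0.113 0.46 el [0.06 0.02 0.69] wr [0.4  0.16 0.49]
20 q [-0.43  0.18 -0.19  2.02  0.77  1.41  0.67] tcp [ 0.41 -0.01  0.21] z [ 0.14 -0.71 -0.69] jugz 0.106 0.46 el [0.08 0.03 0.69] wr [0.36 0.23 0.44]
25 q [-0.52  0.23 -0.29  2.09  0.96  1.4   1.08] tcp [0.43 0.05 0.21] z [ 0.38 -0.72 -0.59] jugz 0.107 0.48 el [0.09 0.05 0.68] wr [0.31 0.29 0.41]
30 q [-0.61  0.26 -0.4   2.15  1.15  1.38  1.49] tcp [0.45 0.13 0.21] z [ 0.62 -0.6  -0.5 ] jugz 0.115 0.5 el [0.1  0.07 
[... 3342 characters left out ...]
.46  0.69] tcp [ 0.4  -0.02  0.2 ] z [ 0.09 -0.76 -0.65] jugz 0.098 0.45 el [0.1  0.04 0.68] wr [0.37 0.24 0.42]
25 q [-0.51  0.28 -0.31  2.09  0.97  1.45  1.11] tcp [0.43 0.04 0.2 ] z [ 0.35 -0.76 -0.55] jugz 0.1 0.47 el [0.11 0.06 0.68] wr [0.31 0.3  0.39]
30 q [-0.6   0.31 -0.42  2.15  1.16  1.42  1.51] tcp [0.44 0.12 0.2 ] z [ 0.6  -0.64 -0.48] jugz 0.108 0.49 el [0.11 0.08 0.67] wr [0.24 0.34 0.36]
35 q [-0.69  0.32 -0.52  2.22  1.34  1.38  1.9 ] tcp [0.44 0.22 0.2 ] z [ 0.81 -0.4  -0.44] jugz 0.12 0.5 el [0.11 0.09 0.67] wr [0.16 0.35 0.34]
40 q [-0.78  0.3  -0.62  2.28  1.52  1.31  2.27] tcp [0.4  0.33 0.21] z [ 0.91 -0.08 -0.4 ] jugz 0.142 0.49 el [0.1  0.09 0.68] wr [0.09 0.35 0.34]
```

```bash
cat > step.py <<'E'
from ov import *
import sys,pickle
C=pickle.load(open('cps.pkl','rb'));k=int(sys.argv[1]);n=int(sys.argv[2]) if len(sys.argv)>2 else 5
s,p,Rm=cur();log(s)
print('t',s['time'],'p',p.round(4),'F',np.round(s['wrist_force'],1),'w',round(s['width'],4),'q',s['joints'].round(2))
if k>0:
    e=C[k-1];print('err to prev cp mm',((p-e[0])*1000).round(1),'deg',np.degrees(R.from_matrix(Rm.T@e[1]).as_rotvec()).round(1))
q,er=run(np.array(s['joints']),(p,Rm),C[k],5);print('pred q',q.round(2),round(er,4))
rows(p,Rm,[C[k]],n)
E
python3 - <<'E'
from ov import *
import pickle
s,p,Rm=cur();q0=np.array(s['joints']);T0=(p,Rm)
W1=hangtool(.085,(.0425,0,.065),off=(-.16,0.0,0.03))
up=(p+[-.03,.06,.10],Rm);q1,e=run(q0,T0,up,6)
x=np.array([-0.73,0.31,-0.66,2.28,1.53,1.33,2.27]);x=ik(*W1,[x])[0][1]
C=[up];q=q1.copy();n=40
prev=up
for i in range(1,n+1):
    T=fkp(q1+(x-q1)*i/n);s=i/n
    b=np.interp(s,[0,.35,.75,1],[0,1,1,0]);T=(T[0]+[-.075*b,0,.03*b],T[1])
    q=follow(q,*T,it=3)
    if i in(6,12,18,24,29,34,40):
        F=fkp(q);J=jugpts(F);sel=(J[:,1]<.14);_,_,sh,el,wr=fk(q,expand(V),SG,True)
        print(i,np.linalg.norm(F[0]-T[0]).round(4),'q',q.round(2),'tcp',T[0].round(3),'jugz',J[:,2].min().round(3),'x',J[:,0].max().round(3),'y',J[:,1].min().round(3),J[:,1].max().round(3),'wr',wr.round(2),'rot',np.linalg.norm(R.from_matrix(prev[1].T@T[1]).as_rotvec()).round(2),'d',np.linalg.norm(T[0]-prev[0]).round(3))
        C.append(T);prev=T
pickle.dump(C,open('cps.pkl','wb'))
E
python3 step.py 0
```

```text
6 0.0 q [-0.18 -0.07  0.12  1.91  0.25  1.43 -0.5 ] tcp [ 0.346 -0.076  0.262] jugz 0.173 x 0.431 y -0.144 -0.029 wr [0.38 0.   0.59] rot 0.82 d 0.052
12 0.0 q [-0.32 -0.1  -0.01  2.03  0.45  1.46 -0.01] tcp [ 0.321 -0.056  0.255] jugz 0.157 x 0.405 y -0.116 0.017 wr [0.34 0.1  0.55] rot 0.83 d 0.033
18 0.0 q [-0.47 -0.06 -0.14  2.11  0.63  1.46  0.48] tcp [ 0.332 -0.022  0.252] jugz 0.147 x 0.393 y -0.076 0.053 wr [0.3  0.19 0.51] rot 0.84 d 0.036
24 0.0 q [-0.61  0.01 -0.27  2.17  0.81  1.45  0.98] tcp [0.36  0.038 0.25 ] jugz 0.144 x 0.411 y -0.024 0.104 wr [0.24 0.27 0.46] rot 0.84 d 0.067
29 0.0 q [-0.72  0.07 -0.38  2.21  0.96  1.44  1.39] tcp [0.374 0.113 0.249] jugz 0.15 x 0.427 y 0.024 0.163 wr [0.17 0.31 0.43] rot 0.7 d 0.076
34 0.0 q [-0.79  0.17 -0.46  2.24  1.19  1.37  1.8 ] tcp [0.399 0.205 0.233] jugz 0.148 x 0.463 y 0.118 0.228 wr [0.13 0.34 0.39] rot 0.69 d 0.097
40 0.0 q [-0.86  0.28 -0.52  2.28  1.51  1.28  2.27] tcp [0.399 0.329 0.206] jugz 0.142 x 0.485 y 0.243 0.333 wr [0.09 0.35 0.34] rot 0.82 d 0.126
t 6.1 p [ 0.4182 -0.1554  0.1866] F [-1.6 -0.1 -1.8] w 0.0046 q [ 0.04  0.13  0.31  1.86 -0.04  1.16 -0.8 ]
pred q [-0.05 -0.04  0.24  1.78  0.01  1.4  -0.98] 0.0

[-0.0134, 0.0008, -0.02] [0.0, 0.0, 0.0] 
[-0.0134, 0.0008, -0.02] [0.0, 0.0, 0.0] 
[-0.0134, 0.0008, -0.02] [0.0, 0.0, 0.0] 
[-0.0134, 0.0008, -0.02] [0.0, 0.0, 0.0] 
[-0.0134, 0.0008, -0.02] [0.0, 0.0, 0.0]
```

```bash
python3 - <<'E'
from ov import *
import pickle
C0=pickle.load(open('cps.pkl','rb'));up=C0[0]
q1,e=run(np.array(cur()[0]['joints']),cur()[1:],up,6)
W1=C0[-1];x=ik(*W1,[np.array([-0.73,0.31,-0.66,2.28,1.53,1.33,2.27])])[0][1];C=[up]
for i in range(5,41,5):
    T=fkp(q1+(x-q1)*i/40);b=np.interp(i/40,[0,.35,.75,1],[0,1,1,0]);C.append((T[0]+[-.075*b,0,.03*b],T[1]))
pickle.dump(C,open('cps.pkl','wb'))
E
```

>>> {"name": "send_rows", "arguments": {"plan": [{"offset":[-0.0134,0.001,-0.02],"angular":[0,0,0],"hand":255},{"offset":[-0.0134,0.001,-0.02],"angular":[0,0,0],"hand":255},{"offset":[-0.0134,0.001,-0.02],"angular":[0,0,0],"hand":255},{"offset":[-0.0134,0.001,-0.02],"angular":[0,0,0],"hand":255},{"offset":[-0.0134,0.001,-0.02],"angular":[0,0,0],"hand":255}]}}

```text
time: 6.6
tcp_pos: [0.3857, -0.0951, 0.285]
eef_rot: [0.001, 0.835, -0.551, -0.002]
wrist_force: [0.3, 0.3, -0.2]
width: 0.0048
```

```bash
python3 step.py 1
```

```text
t 6.6 p [ 0.3857 -0.0951  0.285 ] F [ 0.3  0.3 -0.2] w 0.0048 q [-0.05 -0.04  0.24  1.78  0.01  1.4  -0.98]
err to prev cp mm [-2.5  0.4 -1.5] deg [ 0.3  0.2 -0. ]
pred q [-0.15 -0.07  0.14  1.88  0.21  1.42 -0.58] 0.0

[-0.0056, 0.0048, 0.0041] [-0.0399, 0.0185, -0.1289] 
[-0.0062, 0.0039, 0.0042] [-0.0399, 0.0185, -0.1289] 
[-0.0068, 0.0029, 0.0042] [-0.0399, 0.0185, -0.1289] 
[-0.0071, 0.0018, 0.0041] [-0.0399, 0.0185, -0.1289] 
[-0.0074, 0.0007, 0.0041] [-0.0399, 0.0185, -0.1289]
```

>>> {"name": "send_rows", "arguments": {"plan": [{"offset":[-0.0056,0.0048,0.0041],"angular":[-0.04,0.0185,-0.129],"hand":255},{"offset":[-0.0062,0.0039,0.0042],"angular":[-0.04,0.0185,-0.129],"hand":255},{"offset":[-0.0068,0.0029,0.0042],"angular":[-0.04,0.0185,-0.129],"hand":255},{"offset":[-0.0071,0.0018,0.0041],"angular":[-0.04,0.0185,-0.129],"hand":255},{"offset":[-0.0074,0.0007,0.0041],"angular":[-0.04,0.0185,-0.129],"hand":255}]}}

```text
time: 7.1
tcp_pos: [0.3527, -0.0794, 0.2638]
eef_rot: [0.108, 0.961, -0.252, -0.019]
wrist_force: [0.4, 0.2, 0.2]
width: 0.0046
```

```bash
python3 step.py 2
```

```text
t 7.1 p [ 0.3527 -0.0794  0.2638] F [0.4 0.2 0.2] w 0.0046 q [-0.16 -0.05  0.13  1.86  0.2   1.42 -0.59]
err to prev cp mm [ 0.3 -0.6 -0.9] deg [ 0.1 -0.   0.3]
pred q [-0.27 -0.09  0.03  1.99  0.38  1.45 -0.17] 0.0

[-0.006, -0.0005, 0.0014] [-0.0423, 0.0079, -0.1305] 
[-0.0058, -0.0014, 0.0013] [-0.0423, 0.0079, -0.1305] 
[-0.0056, -0.0022, 0.0012] [-0.0423, 0.0079, -0.1305] 
[-0.0053, -0.0029, 0.001] [-0.0423, 0.0079, -0.1305] 
[-0.0049, -0.0036, 0.0008] [-0.0423, 0.0079, -0.1305]
```

Tracking is excellent.

>>> {"name": "send_rows", "arguments": {"plan": [{"offset":[-0.006,-0.0005,0.0014],"angular":[-0.0423,0.008,-0.1305],"hand":255},{"offset":[-0.0058,-0.0014,0.0013],"angular":[-0.0423,0.008,-0.1305],"hand":255},{"offset":[-0.0056,-0.0022,0.0012],"angular":[-0.0423,0.008,-0.1305],"hand":255},{"offset":[-0.0053,-0.0029,0.001],"angular":[-0.0423,0.008,-0.1305],"hand":255},{"offset":[-0.0049,-0.0036,0.0008],"angular":[-0.0423,0.008,-0.1305],"hand":255}]}}

```text
time: 7.6
tcp_pos: [0.3276, -0.0638, 0.256]
eef_rot: [0.201, 0.975, 0.074, -0.06]
wrist_force: [0.6, -0.4, -1.6]
width: 0.0043
```

```bash
python3 step.py 3
```

```text
t 7.6 p [ 0.3276 -0.0638  0.256 ] F [ 0.6 -0.4 -1.6] w 0.0043 q [-0.28 -0.06  0.01  1.95  0.37  1.46 -0.2 ]
err to prev cp mm [0.2 0.  0. ] deg [ 0. -0.  0.]
pred q [-0.39 -0.1  -0.08  2.08  0.54  1.47  0.23] 0.0

[-0.001, -0.0043, -0.0014] [-0.0443, -0.0018, -0.1327] 
[-0.0004, -0.0043, -0.0016] [-0.0443, -0.0018, -0.1327] 
[0.0002, -0.0043, -0.0018] [-0.0443, -0.0018, -0.1327] 
[0.0007, -0.0041, -0.002] [-0.0443, -0.0018, -0.1327] 
[0.0012, -0.0039, -0.0021] [-0.0443, -0.0018, -0.1327]
```

>>> {"name": "send_rows", "arguments": {"plan": [{"offset":[-0.001,-0.0043,-0.0014],"angular":[-0.0443,-0.0018,-0.1327],"hand":255},{"offset":[-0.0004,-0.0043,-0.0016],"angular":[-0.0443,-0.0018,-0.1327],"hand":255},{"offset":[0.0002,-0.0043,-0.0018],"angular":[-0.0443,-0.0018,-0.1327],"hand":255},{"offset":[0.0007,-0.0041,-0.002],"angular":[-0.0443,-0.0018,-0.1327],"hand":255},{"offset":[0.0012,-0.0039,-0.0021],"angular":[-0.0443,-0.0018,-0.1327],"hand":255}]}}

```text
time: 8.1
tcp_pos: [0.3201, -0.0421, 0.255]
eef_rot: [0.275, 0.87, 0.392, -0.118]
wrist_force: [-0.4, 0.0, -0.9]
width: 0.0048
```

```bash
python3 step.py 4
```

```text
t 8.1 p [ 0.3201 -0.0421  0.255 ] F [-0.4  0.  -0.9] w 0.0048 q [-0.41 -0.05 -0.11  2.04  0.52  1.49  0.19]
err to prev cp mm [0.3 0.  0.1] deg [0. 0. 0.]
pred q [-0.51 -0.04 -0.19  2.13  0.69  1.46  0.65] 0.0

[0.0077, -0.001, -0.0035] [-0.0449, -0.013, -0.1324] 
[0.0077, 0.0002, -0.0037] [-0.0449, -0.013, -0.1324] 
[0.0076, 0.0013, -0.0037] [-0.0449, -0.013, -0.1324] 
[0.0073, 0.0025, -0.0037] [-0.0449, -0.013, -0.1324] 
[0.0068, 0.0036, -0.0037] [-0.0449, -0.013, -0.1324]
```

>>> {"name": "send_rows", "arguments": {"plan": [{"offset":[0.0077,-0.001,-0.0035],"angular":[-0.0449,-0.013,-0.1324],"hand":255},{"offset":[0.0077,0.0002,-0.0037],"angular":[-0.0449,-0.013,-0.1324],"hand":255},{"offset":[0.0076,0.0013,-0.0037],"angular":[-0.0449,-0.013,-0.1324],"hand":255},{"offset":[0.0073,0.0025,-0.0037],"angular":[-0.0449,-0.013,-0.1324],"hand":255},{"offset":[0.0068,0.0036,-0.0037],"angular":[-0.0449,-0.013,-0.1324],"hand":255}]}}

```text
time: 8.6
tcp_pos: [0.3422, -0.0056, 0.2514]
eef_rot: [0.329, 0.655, 0.655, -0.185]
wrist_force: [-0.4, 0.3, -0.3]
width: 0.0043
```

```bash
python3 step.py 5
```

```text
t 8.6 p [ 0.3422 -0.0056  0.2514] F [-0.4  0.3 -0.3] w 0.0043 q [-0.54  0.01 -0.23  2.09  0.67  1.5   0.59]
err to prev cp mm [ 0.6 -0.1  0.1] deg [-0.  0.  0.]
pred q [-0.61  0.02 -0.31  2.18  0.84  1.45  1.06] 0.0

[0.0089, 0.005, -0.0067] [-0.0426, -0.0266, -0.1307] 
[0.008, 0.0064, -0.0067] [-0.0426, -0.0266, -0.1307] 
[0.0069, 0.0076, -0.0066] [-0.0426, -0.0266, -0.1307] 
[0.0056, 0.0087, -0.0064] [-0.0426, -0.0266, -0.1307] 
[0.0043, 0.0096, -0.0061] [-0.0426, -0.0266, -0.1307]
```

>>> {"name": "send_rows", "arguments": {"plan": [{"offset":[0.0089,0.005,-0.0067],"angular":[-0.0426,-0.0266,-0.1307],"hand":255},{"offset":[0.008,0.0064,-0.0067],"angular":[-0.0426,-0.0266,-0.1307],"hand":255},{"offset":[0.0069,0.0076,-0.0066],"angular":[-0.0426,-0.0266,-0.1307],"hand":255},{"offset":[0.0056,0.0087,-0.0064],"angular":[-0.0426,-0.0266,-0.1307],"hand":255},{"offset":[0.0043,0.0096,-0.0061],"angular":[-0.0426,-0.0266,-0.1307],"hand":255}]}}

```text
time: 9.1
tcp_pos: [0.364, 0.0515, 0.2504]
eef_rot: [0.361, 0.36, 0.822, -0.254]
wrist_force: [0.4, -0.4, -0.1]
width: 0.0046
```

```bash
python3 step.py 6
```

```text
t 9.1 p [0.364  0.0515 0.2504] F [ 0.4 -0.4 -0.1] w 0.0046 q [-0.65  0.08 -0.36  2.13  0.81  1.5   1.  ]
err to prev cp mm [ 0.3 -0.1  0.2] deg [-0.  0.  0.]
pred q [-0.72  0.08 -0.43  2.22  1.    1.44  1.47] 0.0

[0.0057, 0.0114, -0.0094] [-0.0351, -0.0412, -0.1283] 
[0.0038, 0.0123, -0.0092] [-0.0351, -0.0412, -0.1283] 
[0.0018, 0.013, -0.0089] [-0.0351, -0.0412, -0.1283] 
[-0.0003, 0.0134, -0.0085] [-0.0351, -0.0412, -0.1283] 
[-0.0024, 0.0135, -0.0079] [-0.0351, -0.0412, -0.1283]
```

>>> {"name": "send_rows", "arguments": {"plan": [{"offset":[0.0057,0.0114,-0.0094],"angular":[-0.0351,-0.0412,-0.1283],"hand":255},{"offset":[0.0038,0.0123,-0.0092],"angular":[-0.0351,-0.0412,-0.1283],"hand":255},{"offset":[0.0018,0.013,-0.0089],"angular":[-0.0351,-0.0412,-0.1283],"hand":255},{"offset":[-0.0003,0.0134,-0.0085],"angular":[-0.0351,-0.0412,-0.1283],"hand":255},{"offset":[-0.0024,0.0135,-0.0079],"angular":[-0.0351,-0.0412,-0.1283],"hand":255}]}}

```text
time: 9.6
tcp_pos: [0.3755, 0.1299, 0.2484]
eef_rot: [0.374, 0.023, 0.871, -0.318]
wrist_force: [0.2, -0.0, -0.7]
width: 0.0049
```

```bash
python3 step.py 7
```

```text
t 9.6 p [0.3755 0.1299 0.2484] F [ 0.2 -0.  -0.7] w 0.0049 q [-0.77  0.15 -0.48  2.17  0.96  1.51  1.4 ]
err to prev cp mm [ 0.4 -0.   0.2] deg [-0.  0.  0.]
pred q [-0.77  0.2  -0.51  2.24  1.24  1.37  1.88] 0.0

[-0.005, 0.0188, -0.0055] [-0.0209, -0.0543, -0.1247] 
[-0.0076, 0.0181, -0.0047] [-0.0209, -0.0543, -0.1247] 
[-0.0101, 0.0171, -0.0039] [-0.0209, -0.0543, -0.1247] 
[-0.0123, 0.0158, -0.0029] [-0.0209, -0.0543, -0.1247] 
[-0.0143, 0.0142, -0.0019] [-0.0209, -0.0543, -0.1247]
```

>>> {"name": "send_rows", "arguments": {"plan": [{"offset":[-0.005,0.0188,-0.0055],"angular":[-0.0209,-0.0543,-0.1247],"hand":255},{"offset":[-0.0076,0.0181,-0.0047],"angular":[-0.0209,-0.0543,-0.1247],"hand":255},{"offset":[-0.0101,0.0171,-0.0039],"angular":[-0.0209,-0.0543,-0.1247],"hand":255},{"offset":[-0.0123,0.0158,-0.0029],"angular":[-0.0209,-0.0543,-0.1247],"hand":255},{"offset":[-0.0143,0.0142,-0.0019],"angular":[-0.0209,-0.0543,-0.1247],"hand":255}]}}

```text
time: 10.1
tcp_pos: [0.403, 0.2255, 0.229]
eef_rot: [0.372, -0.306, 0.793, -0.372]
wrist_force: [0.2, -1.0, -1.1]
width: 0.0043
```

```bash
python3 step.py 8
```

```text
t 10.1 p [0.403  0.2255 0.229 ] F [ 0.2 -1.  -1.1] w 0.0043 q [-0.84  0.27 -0.56  2.21  1.2   1.46  1.82]
err to prev cp mm [0.6 0.  0.2] deg [-0.1 -0.   0. ]
pred q [-0.81  0.29 -0.57  2.28  1.52  1.3   2.27] 0.0

[-0.0137, 0.0149, -0.0062] [-0.0005, -0.0622, -0.1207] 
[-0.0157, 0.0131, -0.0052] [-0.0005, -0.0622, -0.1207] 
[-0.0175, 0.0111, -0.0042] [-0.0005, -0.0622, -0.1207] 
[-0.0189, 0.0089, -0.0031] [-0.0005, -0.0622, -0.1207] 
[-0.02, 0.0066, -0.0018] [-0.0005, -0.0622, -0.1207]
```

>>> {"name": "send_rows", "arguments": {"plan": [{"offset":[-0.0137,0.0149,-0.0062],"angular":[-0.0005,-0.0622,-0.1207],"hand":255},{"offset":[-0.0157,0.0131,-0.0052],"angular":[-0.0005,-0.0622,-0.1207],"hand":255},{"offset":[-0.0175,0.0111,-0.0042],"angular":[-0.0005,-0.0622,-0.1207],"hand":255},{"offset":[-0.0189,0.0089,-0.0031],"angular":[-0.0005,-0.0622,-0.1207],"hand":255},{"offset":[-0.02,0.0066,-0.0018],"angular":[-0.0005,-0.0622,-0.1207],"hand":255}]}}

```text
time: 10.6
tcp_pos: [0.3992, 0.3287, 0.2069]
eef_rot: [0.361, -0.581, 0.601, -0.414]
wrist_force: [0.6, 0.4, -0.0]
width: 0.0047
```

```bash
python3 - <<'E'
from ov import *
s,p,Rm=cur();log(s);print(s['time'],p,s['joints'].round(2),s['wrist_force'])
im=viewer.read_camera('wrist')[:,:,::-1].copy();cv2.imwrite('pics/wrist5.png',im)
c=cam('wrist',s)
for d,col in((.0,(255,0,255)),(.055,(0,255,255))): 
    u=proj(c,pegpoint(d))[0];print(d,u);cv2.circle(im,tuple(int(round(v)) for v in u),4,col,1)
cv2.imwrite('pics/wrist5o.png',im)
overlay('pics/wrist5o.png','pics/w5o.png',JT,(0,420,0,560),1)
im=viewer.read_camera('scene')[:,:,::-1].copy();cv2.imwrite('pics/scene5.png',im)
for q in ['hook_left']:
    print(q,[(round(d['score'],2),px(d).round(1).tolist()) for d in finder.pinpoint('wrist',q)])
E
```

```text
10.6 [0.39918317 0.32868199 0.20686464] [-0.9   0.36 -0.62  2.26  1.46  1.4   2.22] [ 0.61682628  0.38442888 -0.01301197]
0.0 [381.94322482 122.62614345]
0.055 [333.69201971 115.19124678]
hook_left [(0.86, [379.7, 122.2])]
```

View pics/w5o.png

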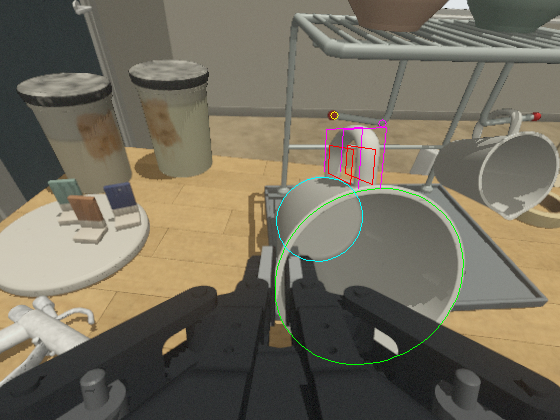

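View pics/scene5.png

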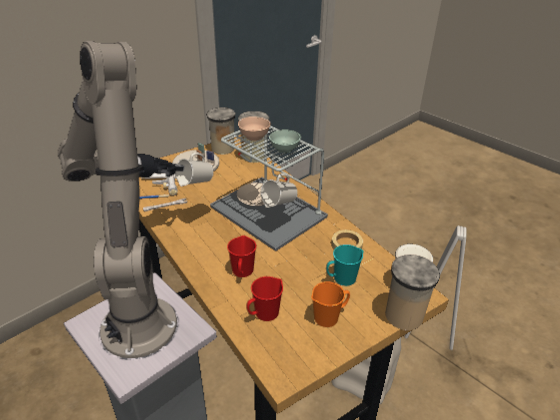

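```bash
python3 - <<'E'
from ov import *
import pickle
L=(.0425,0,.065)
C=[hangtool(.085,L,off=(-.16,0,.03)),hangtool(.085,L),hangtool(.055,L),hangtool(.027,L),hangtool(.027,(.0475,0,.077))]
pickle.dump(C,open('cps.pkl','wb'))
q=np.array(cur()[0]['joints']);a=cur()[1:]
for c in C[1:]:
    q,e=run(q,a,c);a=c;J=rackf(jugpts(c));print(c[0].round(3),q.round(2),round(e,4),J.min(0).round(3),J.max(0).round(3))
E
python3 step.py 1
```

```text
[0.559 0.329 0.176] [-0.61  0.46 -0.41  2.13  1.84  1.09  2.3 ] 0.0 [-0.075  0.099  0.112] [0.053 0.189 0.244]
[0.56  0.299 0.172] [-0.57  0.43 -0.39  2.19  1.89  1.06  2.25] 0.0 [-0.075  0.07   0.107] [0.053 0.159 0.24 ]
[0.56  0.271 0.168] [-0.53  0.4  -0.38  2.24  1.95  1.04  2.21] 0.0 [-0.075  0.042  0.104] [0.053 0.132 0.236]
[0.569 0.271 0.159] [-0.52  0.43 -0.37  2.23  1.98  1.04  2.19] 0.0 [-0.067  0.042  0.094] [0.062 0.132 0.226]
t 10.75 p [0.3995 0.3275 0.2078] F [ 0.8 -0.9 -0.5] w 0.0048 q [-0.9   0.36 -0.62  2.26  1.45  1.4   2.21]
err to prev cp mm [ 0.7 -1.1  1.3] deg [-0.1 -0.2 -0.4]
pred q [-0.61  0.46 -0.41  2.13  1.84  1.09  2.3 ] 0.0

[-0.0027, -0.0069, 0.0316] [-0.0004, -0.0009, -0.0015] 
[-0.0027, -0.007, 0.0316] [-0.0004, -0.0009, -0.0015] 
[-0.0027, -0.007, 0.0316] [-0.0004, -0.0009, -0.0015] 
[-0.0026, -0.007, 0.0316] [-0.0004, -0.0009, -0.0015] 
[-0.0026, -0.007, 0.0316] [-0.0004, -0.0009, -0.0015]
```

>>> {"name": "send_rows", "arguments": {"plan": [{"offset":[-0.003,-0.008,0.04],"angular":[0,0,-0.005],"hand":255},{"offset":[-0.003,-0.009,0.04],"angular":[0,0,0],"hand":255},{"offset":[-0.003,-0.009,0.04],"angular":[0,0,0],"hand":255},{"offset":[-0.003,-0.006,0.028],"angular":[0,0,0],"hand":255},{"offset":[-0.0015,-0.003,0.01],"angular":[0,0,0],"hand":255}]}}

```text
time: 11.25
tcp_pos: [0.5624, 0.3255, 0.1777]
eef_rot: [0.36, -0.576, 0.604, -0.417]
wrist_force: [-0.1, -1.2, -0.2]
width: 0.0043
```

```bash
cat > look.py <<'E'
from ov import *
import sys
n=sys.argv[1];d0=float(sys.argv[2]) if len(sys.argv)>2 else None
s,p,Rm=cur();log(s);print(s['time'],p,s['joints'].round(2),'F',np.round(s['wrist_force'],1))
im=viewer.read_camera('wrist')[:,:,::-1].copy();cv2.imwrite(f'pics/{n}.png',im)
c=cam('wrist',s)
cv2.imwrite('pics/tmp.png',im);overlay('pics/tmp.png',f'pics/{n}o.png',JT,(40,240,230,440),3.7)
k=3.7;o=cv2.imread(f'pics/{n}o.png')
for d,col in((0,(255,0,0)),(.055,(0,255,255))):
    u=proj(c,pegpoint(d))[0];v=(u+.5-[230,40])*k;print(d,u.round(1));cv2.circle(o,(int(v[0]),int(v[1])),5,col,1)
cv2.imwrite(f'pics/{n}o.png',o[:600])
J=comp((p,Rm),JT);b=J[1].T@(pegpoint(.055)-J[0]);print('ball in jug frame mm',(b*1000).round(1),'tip',np.degrees(np.arcsin(J[1][2,0])).round(1))
E
python3 look.py w6
```

```text
11.25 [0.56239341 0.32554281 0.17767104] [-0.68  0.49 -0.44  2.13  1.77  1.19  2.27] F [-0.1 -1.2 -0.2]
0 [480.8 183.1]
0.055 [396.1 173.7]
ball in jug frame mm [ 36.5 -26.1  65.1] tip 66.2
```

View pics/w6o.png

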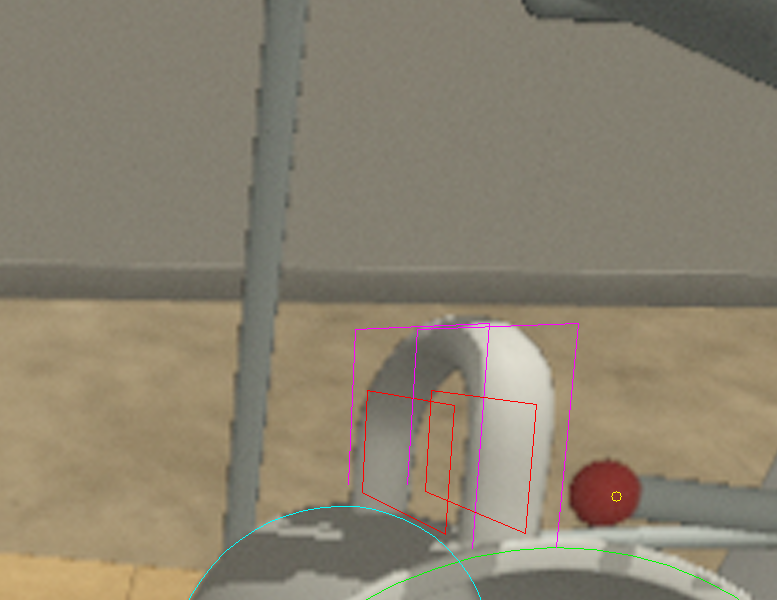

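View pics/w6.png

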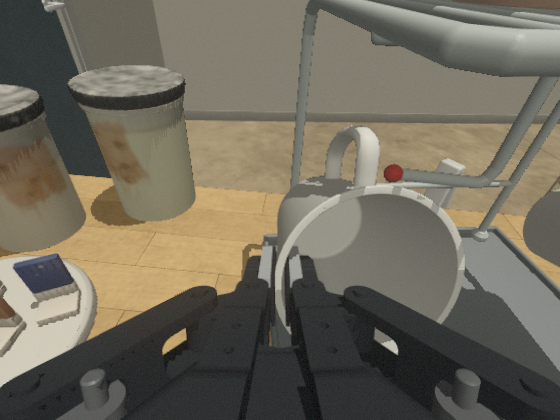

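```bash
python3 - <<'E'
from ov import *
s,p,Rm=cur();v=pegpoint(0)-pegpoint(.055);print((Rm.T@v/.055).round(3))
E
```

```text
[0.978 0.128 0.167]
```

>>> {"name": "send_rows", "arguments": {"plan": [{"offset":[0,0.005,0],"angular":[0,0,0],"hand":255},{"offset":[0,0,0],"angular":[0,0,0],"hand":255},{"offset":[0,0,0],"angular":[0,0,0],"hand":255},{"offset":[0,0,0],"angular":[0,0,0],"hand":255},{"offset":[0,0,0],"angular":[0,0,0],"hand":255}]}}

```text
time: 11.8
tcp_pos: [0.5569, 0.3302, 0.1743]
eef_rot: [0.362, -0.579, 0.601, -0.415]
wrist_force: [0.6, 0.1, -1.3]
width: 0.0043
```

```bash
python3 look.py w7
```

```text
11.8 [0.55689318 0.33022394 0.17430487] [-0.69  0.49 -0.44  2.13  1.78  1.19  2.25] F [ 0.6  0.1 -1.3]
0 [487.3 174.2]
0.055 [403.2 163.9]
ball in jug frame mm [ 41.6 -31.2  62.1] tip 66.2
```

View pics/w7o.png

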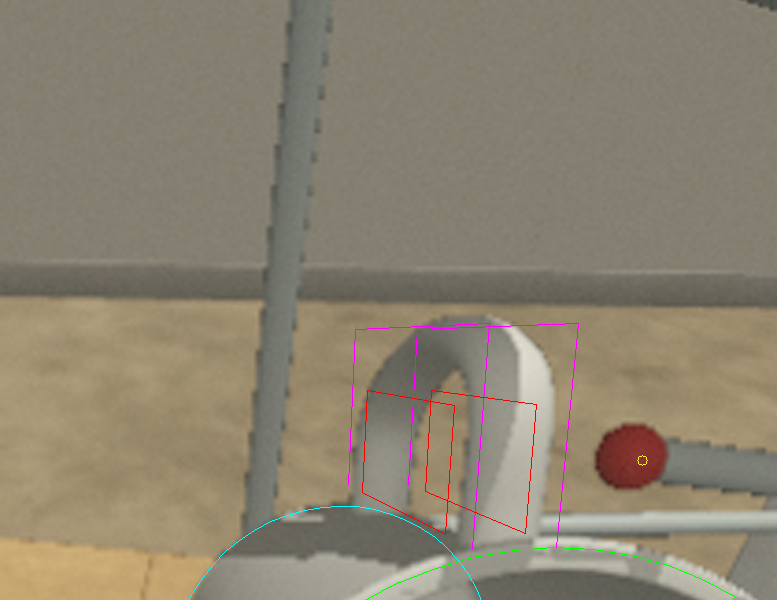

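>>> {"name": "send_rows", "arguments": {"plan": [{"offset":[0.0098,0.0013,0.0017],"angular":[0,0,0],"hand":255},{"offset":[0.0098,0.0013,0.0017],"angular":[0,0,0],"hand":255},{"offset":[0.0098,0.0013,0.0017],"angular":[0,0,0],"hand":255},{"offset":[0,0,0],"angular":[0,0,0],"hand":255},{"offset":[0,0,0],"angular":[0,0,0],"hand":255}]}}

```text
time: 12.35
tcp_pos: [0.5588, 0.2991, 0.1698]
eef_rot: [0.362, -0.579, 0.602, -0.415]
wrist_force: [-0.6, 0.7, -0.9]
width: 0.0046
```

```bash
python3 look.py w8
```

```text
12.35 [0.55879128 0.29913195 0.16978263] [-0.65  0.47 -0.43  2.2   1.82  1.17  2.21] F [-0.6  0.7 -0.9]
0 [441.1 169.2]
0.055 [351.4 158.1]
ball in jug frame mm [45.2 -0.1 64.9] tip 66.2
```

View pics/w8o.png

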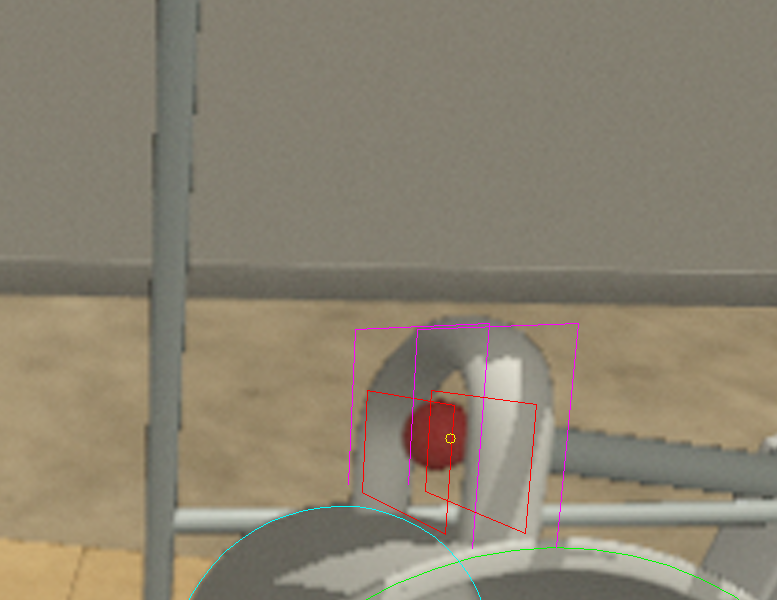

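>>> {"name": "send_rows", "arguments": {"plan": [{"offset":[0,-0.0025,0],"angular":[0,0,0],"hand":255},{"offset":[0.0088,0.0011,0.0015],"angular":[0,0,0],"hand":255},{"offset":[0.0088,0.0011,0.0015],"angular":[0,0,0],"hand":255},{"offset":[0.0088,0.0011,0.0015],"angular":[0,0,0],"hand":255},{"offset":[0,0,0],"angular":[0,0,0],"hand":255}]}}

```text
time: 12.9
tcp_pos: [0.5606, 0.2701, 0.1678]
eef_rot: [0.36, -0.578, 0.602, -0.416]
wrist_force: [0.7, -0.6, -0.8]
width: 0.0044
```

```bash
python3 look.py w9
```

```text
12.9 [0.56063105 0.27010018 0.16779935] [-0.61  0.44 -0.42  2.25  1.87  1.14  2.18] F [ 0.7 -0.6 -0.8]
0 [394.  167.8]
0.055 [298.8 156.2]
ball in jug frame mm [46.5 29.  66.8] tip 66.2
```

View pics/w9o.png

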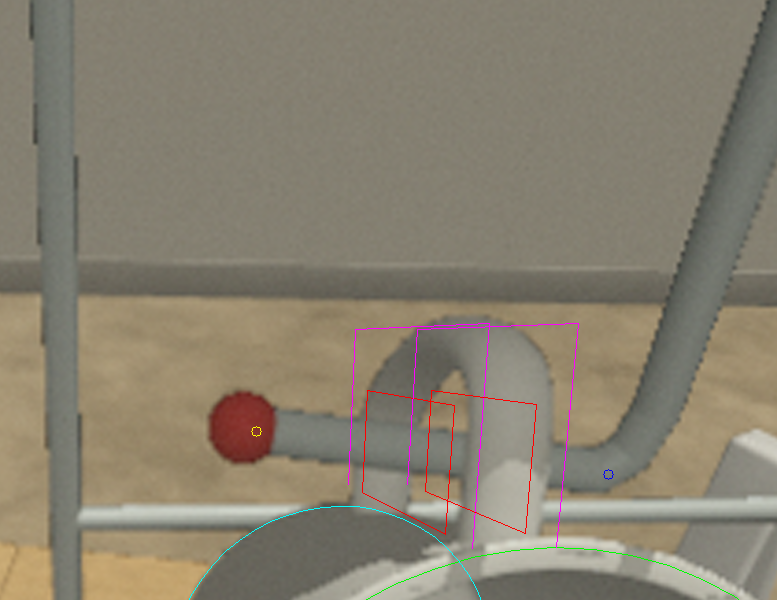

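View pics/w9.png

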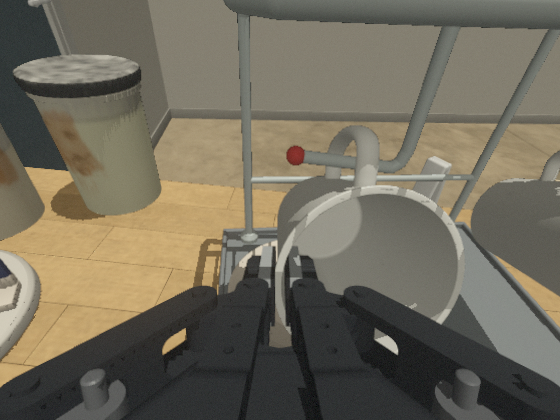

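>>> {"name": "send_rows", "arguments": {"plan": [{"offset":[0,0.001,0.005],"angular":[0,0,0],"hand":255},{"offset":[0,0.001,0.004],"angular":[0,0,0],"hand":255},{"offset":[0,0.001,0],"angular":[0,0,0],"hand":255},{"offset":[0,0.0005,0],"angular":[0,0,0],"hand":255},{"offset":[0,0,0],"angular":[0,0,0],"hand":255}]}}

```text
time: 13.45
tcp_pos: [0.5673, 0.2726, 0.1614]
eef_rot: [0.362, -0.579, 0.602, -0.415]
wrist_force: [-1.0, 0.5, -0.8]
width: 0.0046
```

```bash
python3 look.py w10
```

```text
13.45 [0.56731874 0.2726449  0.16143358] [-0.61  0.46 -0.41  2.24  1.89  1.14  2.16] F [-1.   0.5 -0.8]
0 [407.1 163.7]
0.055 [306.6 151.2]
ball in jug frame mm [49.6 26.6 75.5] tip 66.2
```

View pics/w10o.png

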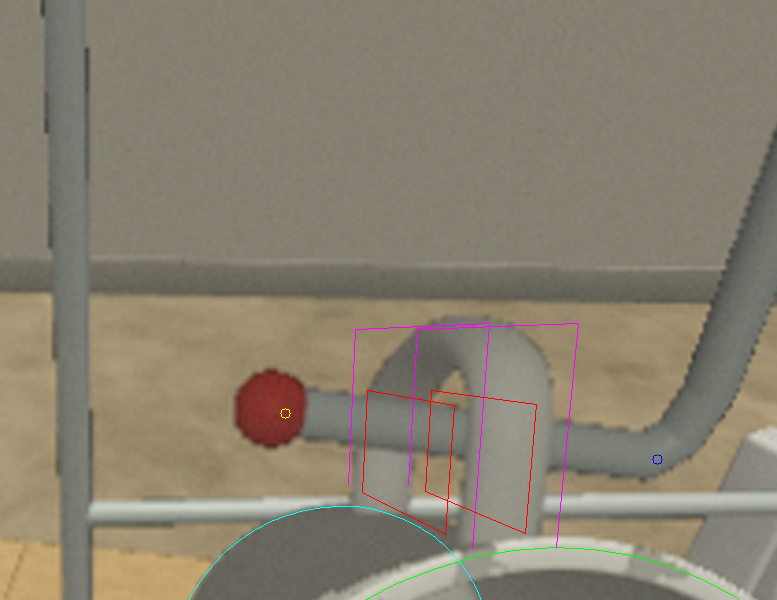

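>>> {"name": "send_rows", "arguments": {"plan": [{"offset":[0,0.001,0.0005],"angular":[0,0,0],"hand":255},{"offset":[0,0.001,0.0005],"angular":[0,0,0],"hand":255},{"offset":[0,0.0,0],"angular":[0,0,0],"hand":255},{"offset":[0,0,0],"angular":[0,0,0],"hand":255},{"offset":[0,0,0],"angular":[0,0,0],"hand":255}]}}

```text
time: 14.0
tcp_pos: [0.5676, 0.2723, 0.1595]
eef_rot: [0.362, -0.579, 0.602, -0.415]
wrist_force: [-0.5, 1.1, -1.4]
width: 0.0045
```

```bash
python3 look.py w11
```

```text
14.0 [0.56759455 0.27229185 0.1594973 ] [-0.61  0.47 -0.41  2.25  1.9   1.14  2.16] F [-0.5  1.1 -1.4]
0 [407.8 160.7]
0.055 [306.4 147.8]
ball in jug frame mm [51.3 27.  76.5] tip 66.2
```

View pics/w11o.png

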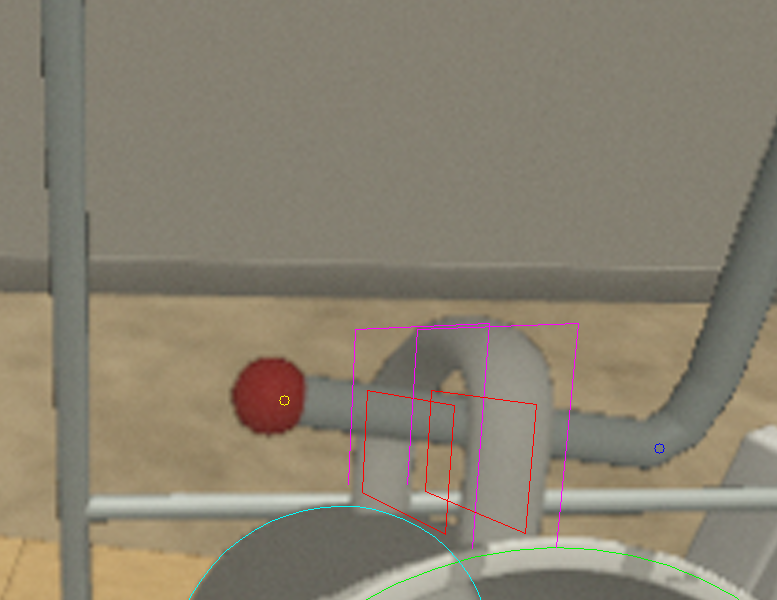

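>>> {"name": "send_rows", "arguments": {"plan": [{"offset":[0,0.001,0.0005],"angular":[0,0,0],"hand":255},{"offset":[0,0.001,0.0005],"angular":[0,0,0],"hand":255},{"offset":[0,0.0,0],"angular":[0,0,0],"hand":255},{"offset":[0,0,0],"angular":[0,0,0],"hand":255},{"offset":[0,0,0],"angular":[0,0,0],"hand":255}]}}

```text
time: 14.55
tcp_pos: [0.5677, 0.2722, 0.1573]
eef_rot: [0.362, -0.579, 0.602, -0.415]
wrist_force: [-0.2, -0.3, 0.2]
width: 0.0047
```

```bash
python3 look.py w12
```

```text
14.55 [0.56771539 0.27221547 0.15726033] [-0.61  0.48 -0.41  2.25  1.9   1.15  2.15] F [-0.2 -0.3  0.2]
0 [409.1 156.9]
0.055 [306.7 143.7]
ball in jug frame mm [53.3 27.1 77.5] tip 66.2
```

View pics/w12o.png

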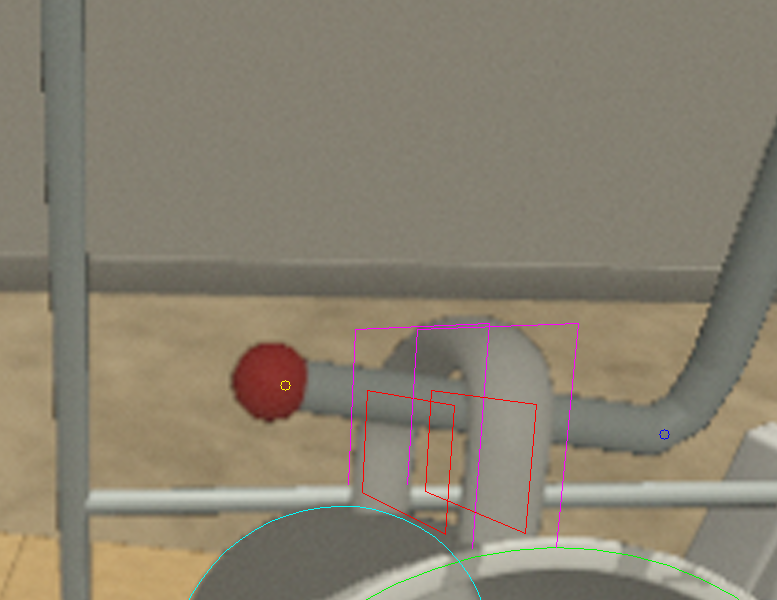

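>>> {"name": "send_rows", "arguments": {"plan": [{"offset":[0,0.001,0.0005],"angular":[0,0,0],"hand":255},{"offset":[0,0.0005,0.0005],"angular":[0,0,0],"hand":255},{"offset":[0,0.0,0],"angular":[0,0,0],"hand":255},{"offset":[0,0,0],"angular":[0,0,0],"hand":255},{"offset":[0,0,0],"angular":[0,0,0],"hand":255}]}}

```text
time: 15.1
tcp_pos: [0.5684, 0.2721, 0.1561]
eef_rot: [0.362, -0.578, 0.602, -0.415]
wrist_force: [-0.3, -0.7, 2.6]
width: 0.0046
```

```bash
python3 look.py w13; python3 -c "
from h import *
print(env.observe()['moment'])"
```

```text
15.1 [0.56837266 0.27209347 0.15613692] [-0.61  0.48 -0.41  2.25  1.9   1.15  2.15] F [-0.3 -0.7  2.6]
0 [410.  155.6]
0.055 [306.8 142.1]
ball in jug frame mm [54.1 27.2 78.5] tip 66.3
[-0.09802392  0.26947374 -0.09229213]
```

View pics/w13o.png

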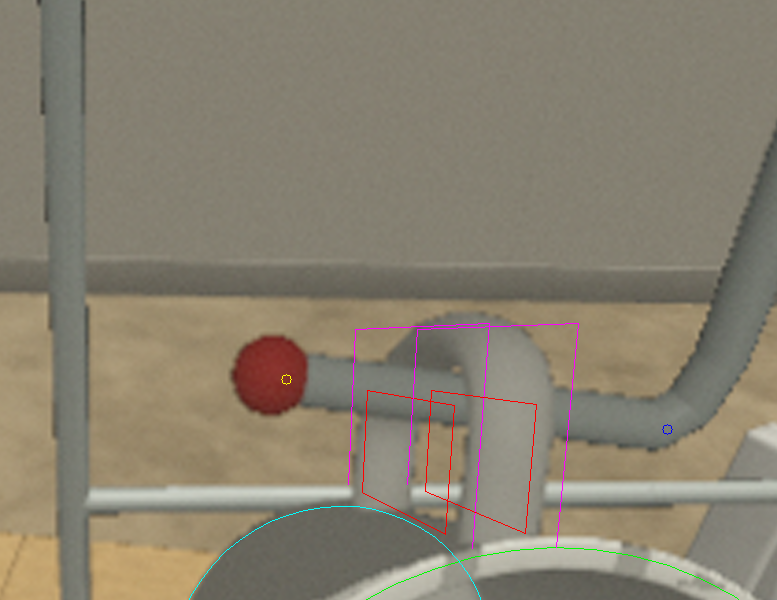

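>>> {"name": "send_rows", "arguments": {"plan": [{"offset":[0,0,0],"angular":[0,0,0],"hand":230},{"offset":[0,0,0],"angular":[0,0,0],"hand":215},{"offset":[0,0,0],"angular":[0,0,0],"hand":195},{"offset":[0,0,0],"angular":[0,0,0],"hand":175},{"offset":[0,0,0],"angular":[0,0,0],"hand":160}]}}

```text
time: 15.65
tcp_pos: [0.5679, 0.2721, 0.1552]
eef_rot: [0.362, -0.579, 0.602, -0.415]
wrist_force: [0.1, -0.1, -0.3]
width: 0.0318
```

>>> {"name": "send_rows", "arguments": {"plan": [{"offset":[0,0,0],"angular":[0,0,0],"hand":160},{"offset":[0,0,0],"angular":[0,0,0],"hand":160},{"offset":[0,0,0],"angular":[0,0,0],"hand":160},{"offset":[0,0,0],"angular":[0,0,0],"hand":160},{"offset":[0,0,0],"angular":[0,0,0],"hand":160}]}}

```text
time: 16.15
tcp_pos: [0.568, 0.2721, 0.1555]
eef_rot: [0.362, -0.579, 0.602, -0.415]
wrist_force: [0.6, 0.0, -0.0]
width: 0.0319
```

```bash
python3 look.py w14
```

```text
16.15 [0.56803292 0.2720954  0.15546618] [-0.61  0.48 -0.41  2.25  1.9   1.15  2.15] F [ 0.6  0.  -0. ]
0 [410.3 154.1]
0.055 [306.9 140.5]
ball in jug frame mm [54.8 27.2 78.5] tip 66.2
```

View pics/w14.png

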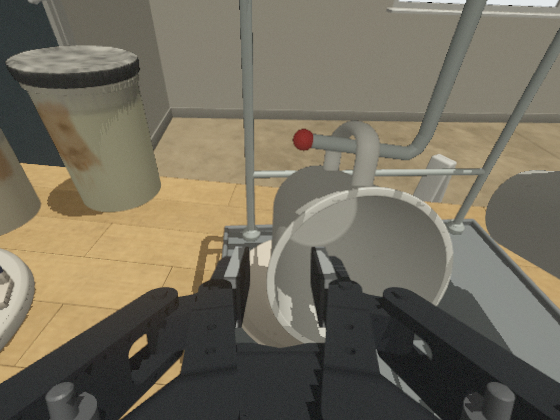

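>>> {"name": "send_rows", "arguments": {"plan": [{"offset":[0,0,-0.01],"angular":[0,0,0],"hand":160},{"offset":[0,0,-0.015],"angular":[0,0,0],"hand":160},{"offset":[0,0,-0.02],"angular":[0,0,0],"hand":160},{"offset":[0,0,-0.03],"angular":[0,0,0],"hand":160},{"offset":[0,0,-0.03],"angular":[0,0,0],"hand":160}]}}

```text
time: 16.7
tcp_pos: [0.4705, 0.2803, 0.1973]
eef_rot: [0.362, -0.579, 0.602, -0.415]
wrist_force: [0.2, 0.8, 0.0]
width: 0.0322
```

>>> {"name": "send_rows", "arguments": {"plan": [{"offset":[0,0,-0.03],"angular":[0,0,0],"hand":160},{"offset":[0,0,0],"angular":[0,0,0],"hand":160},{"offset":[0,0,0],"angular":[0,0,0],"hand":160},{"offset":[0,0,0],"angular":[0,0,0],"hand":160},{"offset":[0,0,0],"angular":[0,0,0],"hand":160}]}}

```text
time: 17.2
tcp_pos: [0.4451, 0.2819, 0.2082]
eef_rot: [0.361, -0.578, 0.602, -0.415]
wrist_force: [0.8, 0.4, -0.1]
width: 0.0315
```

```bash
python3 - <<'E'
from h import *
s,p,Rm=cur();print(s['time'],p,s['wrist_force'])
for n in('wrist','top','scene'):
    im=viewer.read_camera(n)[:,:,::-1].copy();cv2.imwrite(f'pics/{n}15.png',im)
    if n!='wrist':
        a=im[95:255,195:335] if n=='scene' else im[115:235,165:305];cv2.imwrite(f'pics/{n}15c.png',cv2.resize(a,None,fx=3.7,fy=3.7,interpolation=2))
E
```

```text
17.2 [0.4450592  0.2819138  0.20817486] [ 0.84495188  0.4240582  -0.07034551]
```

View pics/wrist15.png

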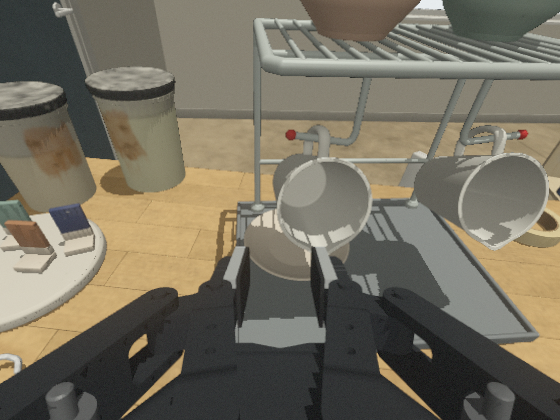

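View pics/scene15c.png

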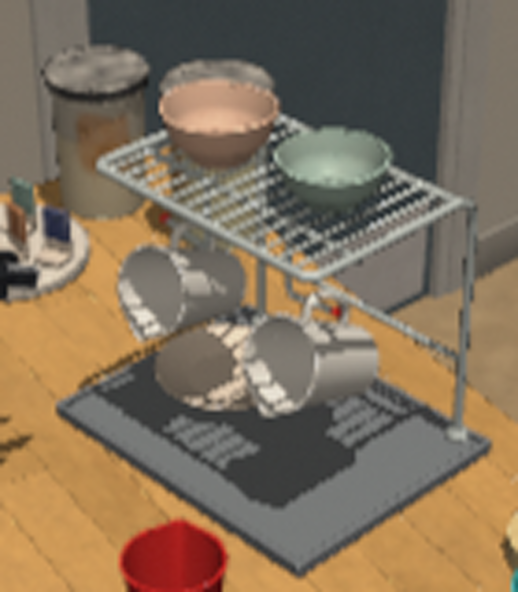

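View pics/top15c.png

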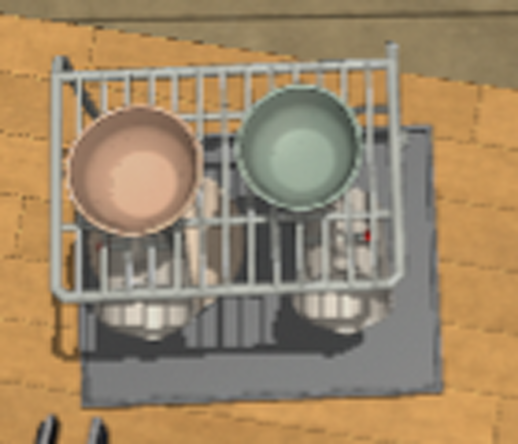

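>>> {"name": "send_rows", "arguments": {"plan": [{"offset":[0,0,-0.03],"angular":[0,0,0],"hand":160},{"offset":[0,0,0],"angular":[0,0,0],"hand":160},{"offset":[0,0,0],"angular":[0,0,0],"hand":160},{"offset":[0,0,0],"angular":[0,0,0],"hand":160},{"offset":[0,0,0],"angular":[0,0,0],"hand":160}]}}

```text
time: 17.85
tcp_pos: [0.4175, 0.2846, 0.2201]
eef_rot: [0.361, -0.578, 0.602, -0.415]
wrist_force: [-0.0, -0.2, -0.5]
width: 0.0316
```

>>> {"name": "send_rows", "arguments": {"plan": [{"offset":[0,0,0],"angular":[0,0,0],"hand":160},{"offset":[0,0,0],"angular":[0,0,0],"hand":160},{"offset":[0,0,0],"angular":[0,0,0],"hand":160},{"offset":[0,0,0],"angular":[0,0,0],"hand":160},{"offset":[0,0,0],"angular":[0,0,0],"hand":160}]}}

```text
time: 18.35
tcp_pos: [0.417, 0.2853, 0.2205]
eef_rot: [0.362, -0.579, 0.602, -0.415]
wrist_force: [1.2, -0.3, 0.5]
width: 0.0316
```

>>> {"name": "send_rows", "arguments": {"plan": [{"offset":[0,0,0],"angular":[0,0,0],"hand":160},{"offset":[0,0,0],"angular":[0,0,0],"hand":160},{"offset":[0,0,0],"angular":[0,0,0],"hand":160},{"offset":[0,0,0],"angular":[0,0,0],"hand":160},{"offset":[0,0,0],"angular":[0,0,0],"hand":160}]}}

```text
time: 18.85
tcp_pos: [0.4169, 0.2854, 0.2204]
eef_rot: [0.362, -0.579, 0.602, -0.415]
wrist_force: [0.3, -0.5, -0.7]
width: 0.0317
```

```bash
python3 - <<'E'
from h import *
F=[]
for i in range(10):
    im=viewer.read_camera('wrist');F.append(im.astype(int))
cv2.imwrite('pics/w16.png',im[:,:,::-1].astype(np.uint8))
for i in range(1,10): print(np.abs(F[i]-F[0])[100:260,240:400].mean().round(2), np.abs(F[i]-F[0])[100:260,20:180].mean().round(2))
s=viewer.read_camera('scene')[:,:,::-1].astype(int);b=cv2.imread('pics/scene0.png').astype(int)
d=np.abs(s-b).sum(2)>60;ys,xs=np.nonzero(d[95:255,195:335]);print('changed px',len(xs),xs.min()+195,xs.max()+195,ys.min()+95,ys.max()+95)
cv2.imwrite('pics/diff.png',cv2.resize((d[95:255,195:335]*255).astype(np.uint8),None,fx=3.7,fy=3.7,interpolation=0))
print(env.observe()['time'])
E
```

```text
1.65 1.66
1.69 1.67
1.7 1.67
1.67 1.68
1.62 1.67
1.64 1.67
1.74 1.68
1.81 1.68
1.88 1.69
changed px 931 195 307 155 254
19.4
```

View pics/w16.png

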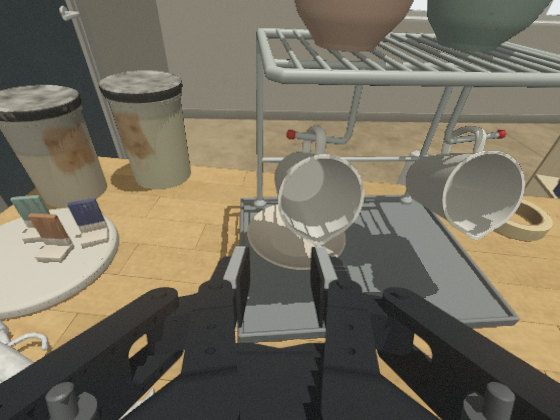

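View pics/diff.png

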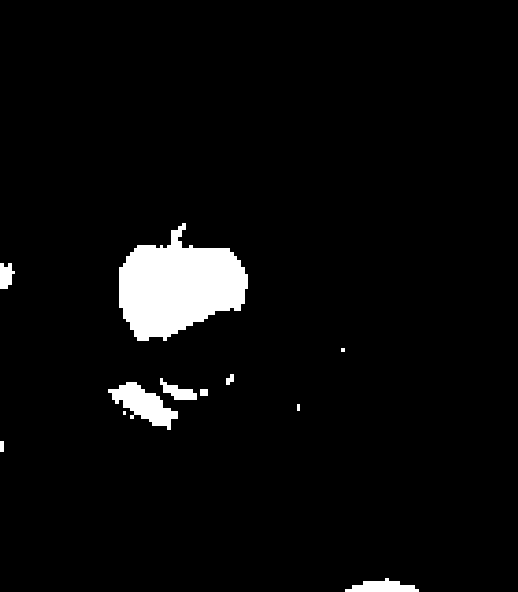

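```bash
python3 - <<'E'
from h import *
F=[]
for i in range(120): F.append(viewer.read_camera('wrist').astype(np.float32)[100:260,240:400])
# smooth noise: groups
for a in range(0,120,10):
    # max displacement proxy: shift via phase correlation vs last frame
    g=lambda x:cv2.cvtColor(x.astype(np.uint8),cv2.COLOR_RGB2GRAY).astype(np.float32)
    sh=[cv2.phaseCorrelate(g(F[-1])[60:150,40:120],g(F[a+i])[60:150,40:120])[0] for i in range(10)]
    print(a,np.round(np.ptp(sh,axis=0),3),np.abs(F[a]-F[-1]).mean().round(2))
print(env.observe()['time'])
E
```

```text
0 [0.13  0.059] 1.85
10 [0.097 0.08 ] 1.67
20 [0.105 0.052] 1.77
30 [0.085 0.05 ] 1.57
40 [0.056 0.042] 1.7
50 [0.1   0.072] 1.63
60 [0.068 0.06 ] 1.64
70 [0.065 0.066] 1.68
80 [0.056 0.029] 1.6
90 [0.089 0.049] 1.71
100 [0.046 0.069] 1.59
110 [0.08  0.058] 1.71
25.4
```

Motion is now down at noise level, under 0.1 px. Handing in.

```bash
python3 -c "
from cell import env
print(env.hand_in())"
```

```text
the job is handed in; nothing more can be done
None
```

The white jug now hangs by its handle on the free left peg, above the dish and beside the other jug. I let go of it and handed the job in at about 25 s.

I pinched the jug by its left rim, tipped it 66°, slid the handle over the peg's ball end and lowered it until the wrist felt 2.6 N. Then I opened the fingers and backed the gripper about 16 cm clear.

**Last checks:**
- **Swing:** wrist pictures over the last 6 s showed movement of about 0.1 px or less, which is noise level.
- **Nothing else moved:** comparing the scene picture with the one from the start, the rack area differs at the hung jug and its shadow, plus two stray pixels. The robot and the spot where the jug had stood differ at the picture's edge. The other jug, the dish and both bowls look unmoved.
- **Forces:** the highest wrist force I read was about 11 N, when the fingers closed on the jug; all other readings were under 3 N.

**Where a check was off:**
- **Tilt test:** one early test of tilting the gripper stopped short because joint 2 reached the end of its range.
- **Contact height:** my position estimate put contact with the peg about 2 to 3 mm higher than where the jug actually touched, so I went by the pictures and the force reading.

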